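# Strap down and pin the dust box lid of a shoe polishing machine

## Robot

A 6-joint arm with a two-finger parallel gripper is mounted at the origin on the work surface. World frame = base frame: x ahead of the robot, y to its left, z up, the work surface at z = 0. Lengths are in m, angles in rad, forces in N, time in s.
With the tool pointing down it reaches from about 0.275 to 0.725 m from the base axis. Payload 5.6 kg.
Tool frame: the origin (TCP) lies on the mounting face of the last link; the fingertips stand 173 mm ahead of it and the grasp point (between the pads) lies manip.tcp_to_grasp ahead of it (manip.tcp_to_grasp is the distance from the TCP to the grasp point, in m); z points along the fingers, x is the direction in which the jaws open and shut, and the axes are right-handed (so a half turn about z gives the same grasp; the last joint's range is limited). The gripper opens to 85 mm and grips with 20 to 120 N. Pads are 22 mm wide; open, the fingers measure 114 mm over their backs; the gripper's body (76 mm by 85 mm) begins 54 mm behind the grasp point. The pads swing forward as they close: fully open they stand 13 mm farther back than shut.
Start: joints at [-0.817, 0.255, 0.108, 0, -1.424, -0.285], TCP at [0.249, -0.491, 0.405] pointing down, gripper open.
Joint ranges: [-2.95, 2.95], [-1.21, 1.97], [-1.09, 1.5], [-2.87, 1.71], [-2.94, -0.07], [-3.05, 3.05]. Speed limits (rad/s): [2.57, 2.57, 3.14, 3.14, 3.14, 3.14].

## Interface

Orientations are given as a unit quaternion [w, x, y, z].
In Python, from plant import manip gives the robot as it stands.
- The arm moves only by the shell command python3 -m pendant 'ROWS' [OPENING]. ROWS is JSON, a list that holds one entry, the list of rows, each a list of 6 numbers: the shift along the tool's x, y, z scaled (see below), then the turn, a rotation vector about the tool's x, y, z scaled (see below). A call has 1 to 5 rows; each row is the pose to reach, as a shift and turn from the pose measured when the call began, along the tool's axes at that moment, turning the shorter way round; what a row does not reach only later rows make up. The controller multiplies each number of a shift by 0.1 m and each number of a turn by 360 degrees. A row lasts 1/12 s, in which the tool goes at most 41.7 mm and 7.16 degrees, less where a joint would pass 70% of its speed; a pose out of reach is approached as far as the arm can. A call with a number of a shift or a turn outside -1 to 1 is refused whole. A call with a gripper value outside its range is refused whole. OPENING is the closure, from 0 (fully open) to 1 (shut), set as the call begins (- or left out, the last holds). The fingers move at their own pace and stop on an object; the grip force is fixed at half the most. Time passes only in rows, so rows that repeat a pose let the fingers close. It gives the time, the measured TCP pose, the force and the opening at its end, in the units of the state.
- manip.sense(): the state, without advancing time (a new reading comes with each control period).
- manip.camera(name): name is "side" or "top" or "wrist"; returns (picture, depth): 420x560x3 uint8, blue, green, red; 420x560 float32, m along the optical axis (not along the pixel's ray), 0 where there is no reading.
- manip.calibration(name): a dict with "intrinsics" (3x3 intrinsics, pixels), "R" (3x3) and "t" (3): a world point X has camera coordinates R X + t; the wrist camera has in their place "T_tool_cam" (4x4, takes a point from camera to tool coordinates, whose origin is the TCP and whose axes are the tool frame's). Camera axes: x right, y down, z forward; pixel columns grow to the right and rows downward; lengths in m; the calibration is good to about 2 mm. A picture is of the moment at which its call begins: read the wrist's pose just before it. calibration takes no time and is no camera call.
- manip.finish_job(): hands the job in, once; it reports no verdict.
Trained networks look in the newest picture that a camera, given by its name, has taken for a name from the list of things; names that differ only in an ending like _2 or _b are one class to them, and where a whole thing is asked for, a point or a joint stands for the part that bears it (a point fixed in the world has none). Each returns a list of dicts, best first, with "score" (0 to 1); they miss things now and then, are a little off and sometimes report something else, mostly with a low value. They report only what shows in the picture. A call takes as long as a camera call.
- manip.masks_of(camera, thing): "region" (420x560 bool, what is visible of it) and "box" ([left, top, width, height] in pixels, round what is visible of it).
- manip.spot_point(camera, thing): "xy" ([column, row] in pixels: a listed point, or the origin of a listed thing).
The state is a dict: "time_s": time; "joints": joint angles; "dq": joint speeds; "joint_torque": joint torques, N m; "position": TCP position; "tcp_rot": TCP orientation; "contact_force": force on the tool from outside, world axes, zero at the start; "wrist_torque": the same for the moment, N m; "finger_gap": finger opening in m.
Only numpy, scipy, OpenCV 4.12 (cv2) and the standard library are available. Lean on these libraries where they do the work, as an engineer would, in place of code of your own. Each camera call takes 0.05 s, during which the arm holds its last target.

## Task

Close up the polishing machine's dust box: lift the grip end of the loose hold-down bar, swing the bar about its pivot bolt, and feel for the upright eyebolt until the bar's slot drops over it and the bar lies flat across the lid. Then take the red-handled locking pin from the bench and push its rod through the eye, above the bar, until the handle is up against the eye; let go of everything and leave the other things on the bench where they are.

Things in the scene. Friction and masses are not known exactly. Their poses are not given: they have to be found in the camera images.
- dust_box: Fixed green dust box 220 (x) x 260 (y) x 94 mm high; polishing wheel and motor joined to its -y side, up to 290 mm high, 200 to 610 mm from its centre. Origin: centre of underside; x away from robot, y away from motor, z up. On top a grey lid (x -95 to 95, y -65 to 35 mm; wire pull 16 mm high at x = 75) and two pads, all 6 mm high: the bar lies level on them, 100 mm above the bench (the seat).
- pivot_bolt (a point): Axis of the loose upright pivot bolt at seat height (100 mm above the bench), at x 20, y -85 mm from the box's origin; axes as the box's. Bolt 8 mm thick; its nut and washer are run up to 40 mm above the seat (bolt's top 53 mm), so the bar can be lifted level by up to 34 mm, or tilted, but not taken off.
- eye_mark (a point): On the seat, 140 mm from the pivot bolt along the box's y; axes as the box's. The steel eyebolt (foot: eyebolt_c0) is clamped upright on the 140 mm arc about the bolt, up to 16 mm to either side of this mark (x): its place is not reported, feel or look for it. A flat-sided ring, 26 mm wide and high, 7 mm thick along the arc; hole 11.5 mm wide, centred 13 mm above the seat, axis along the arc.
- bar: Loose hold-down bar, flat steel 34 mm wide, 6 mm thick, about 0.3 kg, its 12 mm round hole over the pivot bolt. Origin: centre of that hole on the underside; x along the bar to its grip end (bar from x = -22 to 203 mm), z up. At the start it lies level on the lid, swung towards the robot (positive turn about z) by 0.45 to 0.85 rad from closed; closed is along the box's y.
- bar_slot (a point): Middle of the bar's slot on its underside, 140 mm from the bar's origin along its x. The slot goes right through, 33 mm long along the bar and 11 mm wide.
- bar_grip (a point): Centre of the blue grip on the bar's turned-up end, 195 mm along the bar and 30 mm above its underside. The grip is an upright block 12 mm thick along the bar, 30 mm across it, from 6 to 48 mm above the bar's underside.
- pin: Loose locking pin, 45 g, standing on the bench: an upright red handle 26 (x) x 16 (y) x 34 mm high, with a steel rod 6 mm thick with a round tip that sticks out level along +x from low on the handle, rod axis 5 mm above the handle's underside, rod tip 53 mm from the origin (40 mm of rod). Origin: centre of the handle's underside; z up.
- pin_neck (a point): Point on the rod's axis 3.5 mm out of the handle (16.5 mm from the pin's origin along x, 5 mm up). It sits in the middle of the eye when the pin is home; the pin may go in from either side. Let go, the pin settles a few mm, its handle resting on the bar.
- wax_tin: Bystander: brown round tin, 84 mm across, 30 mm high. Origin under its centre.
- brush: Bystander: wooden brush 200 mm long, 42 mm wide, 20 mm high. Origin under its middle, lying along its x.
- spanner: Bystander: steel spanner 180 mm long, 8 mm high. Origin under its middle, lying along its x.
- felt_wheel: Bystander: pale felt wheel lying flat, 120 mm across, 34 mm high. Origin under its centre.
- dye_bottle: Bystander: dark bottle with a spout, 66 mm across, 190 mm high. Origin under its centre.
- shoe: Bystander: black leather shoe on its last, 280 mm long, 125 mm high. Origin under its middle.

How it is judged:
By the outcome, as a careful person would: the job done as asked, in the order asked, and still so for the second after the job is handed in, with the robot touching nothing.
It also fails if it takes over 61 s, if anything falls off the work surface, if the arm or the gripper's body presses on something with over 40 N, if the wrist force passes 120 N, or if a joint passes its speed limit or range.

## Working session

There is one attempt and no reset: what is moved stays moved. The work goes in short steps, Python scripts to look and compute and a shell command to move; the robot and the scene stay as the last step left them, time stands still between calls to the robot, and variables do not carry over. Pictures are saved under pics/ and viewed, and the job is handed in when it is done.

```bash
ls; mkdir -p pics; python3 - <<'E'
from plant import manip
import cv2
print(manip.sense(), manip.tcp_to_grasp)
for c in ("side","top","wrist"):
    p,d=manip.camera(c); cv2.imwrite(f"pics/a_{c}.png",p)
    print(c,{k:__import__('numpy').round(v,3).tolist() for k,v in manip.calibration(c).items()})
E
```

```text
pics
{'time_s': 0.0, 'joints': array([-8.17427252e-01,  2.55732267e-01,  1.06984577e-01, -5.01741874e-04,
       -1.42389232e+00, -2.84585295e-01]), 'dq': array([ 1.67921532e-03, -5.28252343e-04,  6.12616437e-04, -4.77921389e-05,
        1.39069805e-03,  6.59890290e-04]), 'joint_torque': array([-1.26336126e-04, -3.86623442e+01,  2.37944180e+01,  5.36519453e+00,
       -5.97070335e-03, -6.74319907e-07]), 'position': array([ 0.24846943, -0.49047945,  0.40379123]), 'tcp_rot': array([-8.23989031e-04,  5.23576079e-01,  8.51978390e-01,  4.82083195e-04]), 'contact_force': array([ 0.04562664, -0.45662099,  0.63061179]), 'wrist_torque': array([ 0.02143888, -0.05157863, -0.01727282]), 'finger_gap': 0.08558437234896576} 0.1547
side {'intrinsics': [[506.841, 0.0, 280.399], [0.0, 506.841, 212.03], [0.0, 0.0, 1.0]], 'R': [[-0.908, -0.419, 0.019], [-0.325, 0.676, -0.662], [0.264, -0.607, -0.75]], 't': [0.456, 0.217, 1.637]}
top {'intrinsics': [[472.289, 0.0, 283.414], [0.0, 472.289, 206.657], [0.0, 0.0, 1.0]], 'R': [[0.024, -1.0, -0.001], [-0.998, -0.024, -0.052], [0.052, 0.002, -0.999]], 't': [0.015, 0.505, 1.609]}
wrist {'intrinsics': [[316.161, 0.0, 281.094], [0.0, 316.161, 210.496], [0.0, 0.0, 1.0]], 'T_tool_cam': [[1.0, -0.001, 0.001, -0.001], [0.001, 0.951, 0.31, -0.08], [-0.002, -0.31, 0.951, 0.031], [0.0, 0.0, 0.0, 1.0]]}
```

View pics/a_side.png

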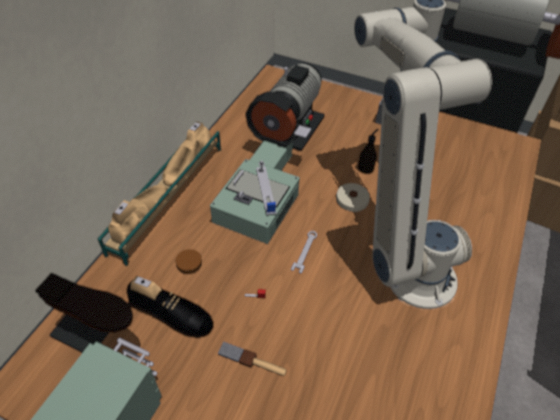

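View pics/a_top.png

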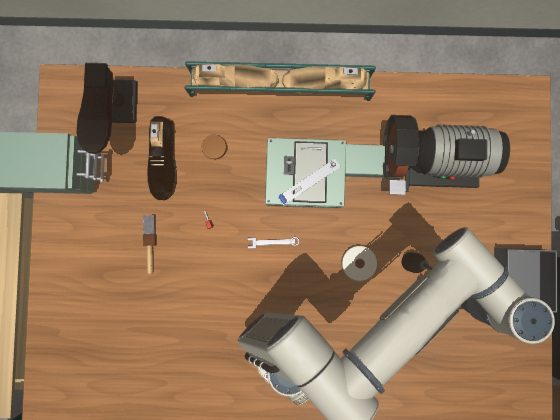

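View pics/a_wrist.png

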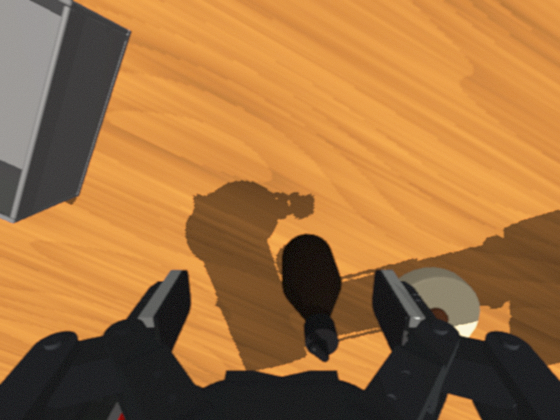

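The top picture shows the box (cols 267-345, rows 138-206), the bar from about (338,163) to its blue grip at (283,198), and the pin at (208,222). The side view agrees with this. Next I'll measure positions.

```bash
cat > h.py <<'E'
import numpy as np, cv2
from scipy.spatial.transform import Rotation as Ro
from plant import manip
G=manip.tcp_to_grasp
def q2R(q): return Ro.from_quat([q[1],q[2],q[3],q[0]]).as_matrix()
def cam(name,s=None):
    c=manip.calibration(name); K=c["intrinsics"]
    if "R" in c: return K,np.array(c["R"]),np.array(c["t"])
    s=s or manip.sense(); T=np.eye(4);T[:3,:3]=q2R(s["tcp_rot"]);T[:3,3]=s["position"]
    W=np.linalg.inv(T@c["T_tool_cam"]); return K,W[:3,:3],W[:3,3]
def ray(C,uv):
    K,R,t=C; d=R.T@np.linalg.inv(K)@np.array([uv[0],uv[1],1.]); return -R.T@t,d
def atz(C,uv,z):
    o,d=ray(C,uv); return o+d*(z-o[2])/d[2]
def proj(C,X):
    K,R,t=C; p=K@(R@np.asarray(X)+t); return p[:2]/p[2]
def world(C,uv,dep): # dep along axis
    o,d=ray(C,uv); return o+d*dep
def delta(pos_grasp,Rt,s=None):
    """row for target grasp position & tool rotation matrix"""
    s=s or manip.sense(); R=q2R(s["tcp_rot"]); p=np.array(s["position"])
    tcp=np.array(pos_grasp)-Rt[:,2]*G
    sh=R.T@(tcp-p)/0.1; rv=Ro.from_matrix(R.T@Rt).as_rotvec()/(2*np.pi)
    return np.round(sh,3),np.round(rv,4)
def down(yaw): # jaw x axis along yaw
    x=np.array([np.cos(yaw),np.sin(yaw),0]); z=np.array([0,0,-1.]); return np.c_[x,np.cross(z,x),z]
def st():
    s=manip.sense(); R=q2R(s["tcp_rot"]); g=s["position"]+R[:,2]*G
    print("t",round(s["time_s"],2),"grasp",np.round(g,4),"jawyaw",round(float(np.arctan2(R[1,0],R[0,0])),3),"zax",np.round(R[:,2],3),"F",np.round(s["contact_force"],1),"M",np.round(s["wrist_torque"],2),"gap",round(s["finger_gap"],4),"j",np.round(s["joints"],2))
    return s
E
python3 - <<'E'
from h import *
zs={"dust_box":0,"pivot_bolt":.1,"eye_mark":.1,"bar":.1,"bar_slot":.1,"bar_grip":.13,"pin":0,"pin_neck":.005,"spanner":0,"wax_tin":0}
for c in ("top","side"):
    manip.camera(c); C=cam(c)
    for n,z in zs.items():
        try: r=manip.spot_point(c,n)
        except Exception as e: print(n,e); continue
        for q in r[:2]: print(c,n,round(q["score"],2),np.round(q["xy"],1),np.round(atz(C,q["xy"],z),4))
st()
E
```

```text
top dust_box 0.88 [305.4 174.5] [ 0.619  -0.0465  0.    ]
top pivot_bolt 0.82 [331.7 165.1] [ 0.6397 -0.1274  0.1   ]
top pivot_bolt 0.29 [216.5 149.6] [0.6818 0.2503 0.1   ]
top eye_mark 0.56 [289.  161.4] [0.6486 0.0123 0.1   ]
top bar 0.78 [332.6 164.6] [ 0.6414 -0.1303  0.1   ]
top bar_slot 0.57 [294.7 187.6] [ 0.5632 -0.0083  0.1   ]
top bar_grip 0.78 [280.5 198.8] [0.5234 0.0368 0.13  ]
top pin 0.62 [210.1 224.3] [0.4382 0.2791 0.    ]
top pin 0.39 [272.2 239. ] [0.3927 0.0632 0.    ]
top pin_neck 0.62 [211.2 221.5] [0.4479 0.2749 0.005 ]
top spanner 0.72 [271.2 241. ] [0.3857 0.0665 0.    ]
top wax_tin 0.82 [215.1 148.2] [0.7036 0.2701 0.    ]
side dust_box 0.69 [256.4 208.5] [ 0.6168 -0.0429  0.    ]
side dust_box 0.47 [170.8 316.3] [0.6543 0.4601 0.    ]
side pivot_bolt 0.76 [265.4 172.4] [ 0.6236 -0.132   0.1   ]
side eye_mark 0.89 [240.9 196. ] [0.6485 0.0082 0.1   ]
side bar 0.86 [262.5 171.6] [ 0.6347 -0.1312  0.1   ]
side bar_slot 0.94 [270.3 199. ] [ 0.5522 -0.0228  0.1   ]
side bar_grip 0.8 [268.8 206.7] [0.5299 0.0356 0.13  ]
side pin 0.59 [259.8 296.4] [0.4427 0.2821 0.    ]
side pin_neck 0.49 [253.2 296.7] [0.4593 0.2947 0.005 ]
side spanner 0.63 [302.4 249.2] [0.395  0.0546 0.    ]
side wax_tin 0.69 [188.  263.8] [0.7099 0.2717 0.    ]
t 1.25 grasp [ 0.2485 -0.4906  0.25  ] jawyaw 2.04 zax [-0. -0. -1.] F [ 0.4 -0.1 -0.1] M [ 0.06 -0.01 -0.01] gap 0.0852 j [-0.82  0.26  0.11  0.   -1.42 -0.28]
```

```bash
python3 - <<'E'
from h import *
print(delta([.52,.01,.26],down(2.16)))
E
```

```text
(array([ 3.24 ,  4.684, -0.1  ]), array([-0.    ,  0.    , -0.0192]))
```

```bash
M="python3 -m pendant"
$M '[[[0.65,0.94,-0.02,0,0,0],[0.65,0.94,-0.02,0,0,0],[0.65,0.94,-0.02,0,0,0]]]' && $M '[[[0.65,0.94,-0.02,0,0,0],[0.65,0.94,-0.02,0,0,0],[0.65,0.94,-0.02,0,0,0]]]'  && $M '[[[0.65,0.94,-0.02,0,0,0],[0.65,0.94,-0.02,0,0,0],[0.65,0.94,-0.02,0,0,0]]]'
python3 -c "
from h import *
st();print(delta([.52,.01,.26],down(2.16)))"
```

```text
time_s: 1.5
position: [0.3034, -0.3886, 0.4066]
tcp_rot: [0.0, 0.524, 0.852, 0.0]
contact_force: [0.7, -0.5, 1.3]
finger_gap: 0.0852
time_s: 1.75
position: [0.3586, -0.2859, 0.4089]
tcp_rot: [0.0, 0.524, 0.852, 0.0]
contact_force: [0.9, -0.5, -0.8]
finger_gap: 0.0853
time_s: 2.0
position: [0.4138, -0.1832, 0.4114]
tcp_rot: [0.001, 0.523, 0.852, 0.001]
contact_force: [1.1, -0.8, 1.0]
finger_gap: 0.0855
t 2.0 grasp [ 0.4141 -0.1831  0.2567] jawyaw 2.04 zax [ 0.002  0.001 -1.   ] F [ 1.1 -0.8  1. ] M [-0.1  -0.1   0.01] gap 0.0855 j [-0.07  0.06 -0.11 -0.   -1.4  -1.03]
(array([ 1.243,  1.821, -0.03 ]), array([ 0.0003,  0.0001, -0.0191]))
```

```bash
M="python3 -m pendant"
$M '[[[0.62,0.91,-0.02,0,0,-0.01],[0.62,0.91,-0.02,0,0,-0.01],[0.62,0.91,-0.02,0,0,-0.01]]]' && $M '[[[0.62,0.91,-0.02,0,0,-0.01],[0.62,0.91,-0.02,0,0,-0.01],[0.62,0.91,-0.02,0,0,-0.01],[0.62,0.91,-0.02,0,0,-0.01]]]' 0.3
python3 - <<'E'
from h import *
st(); C=cam("wrist"); p,d=manip.camera("wrist")
np.savez("w1.npz",p=p,d=d,R=C[1],t=C[2])
zs={"dust_box":0,"pivot_bolt":.1,"eye_mark":.1,"bar":.1,"bar_slot":.1,"bar_grip":.13,"eyebolt_c0":.1}
v=p.copy()
for n,z in zs.items():
    try: r=manip.spot_point("wrist",n)
    except Exception as e: print(n,e); continue
    for q in r[:2]:
        print(n,round(q["score"],2),np.round(q["xy"],1),np.round(atz(C,q["xy"],z),4))
        cv2.circle(v,tuple(int(a) for a in q["xy"]),3,(0,255,0),1);cv2.putText(v,n,tuple(int(a)+4 for a in q["xy"]),0,.35,(0,255,0))
cv2.imwrite("pics/w1.png",p);cv2.imwrite("pics/w1a.png",v)
E
```

```text
time_s: 2.25
position: [0.4678, -0.084, 0.4138]
tcp_rot: [0.001, 0.496, 0.868, 0.001]
contact_force: [1.1, -0.2, 0.7]
finger_gap: 0.0849
time_s: 2.58
position: [0.5164, 0.0199, 0.4152]
tcp_rot: [0.001, 0.466, 0.885, 0.001]
contact_force: [0.0, -0.5, 0.0]
finger_gap: 0.0601
t 2.58 grasp [0.5168 0.0201 0.2605] jawyaw 2.171 zax [ 0.003  0.002 -1.   ] F [ 0.  -0.5  0. ] M [-0.02  0.06  0.01] gap 0.0601 j [ 0.34  0.18  0.04 -0.   -1.43 -1.31]
bar 0.62 [ 79.5 212.6] [ 0.6372 -0.1289  0.1   ]
bar_slot 0.65 [228.9 208.3] [ 0.5538 -0.0144  0.1   ]
bar_grip 0.64 [286.9 219.3] [0.5235 0.0304 0.13  ]
eyebolt_c0 it knows: bar, bar_grip, bar_slot, brush, dust_box, dye_bottle, eye_mark, felt_wheel, pin, pin_neck, pivot_bolt, shoe, spanner, wax_tin
```

View pics/w1a.png

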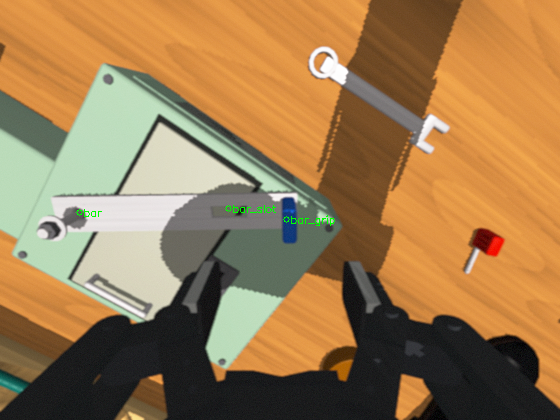

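View pics/w1.png

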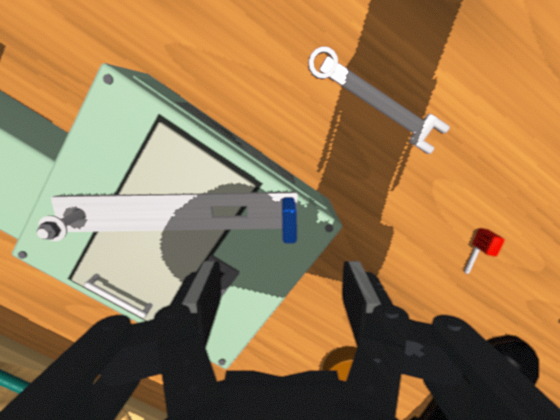

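The wrist view shows the pivot nut at (48,229), the slot at (228,211), the blue grip at (289,220) and the pin at (487,240), rod towards (468,270). A finger partly hides the eyebolt at about (228,270), so I'll shift to see it.

```bash
M="python3 -m pendant"
$M '[[[-0.3,0.8,0.3,0,0,0],[-0.3,0.8,0.3,0,0,0],[-0.3,0.8,0.3,0,0,0],[-0.3,0.8,0.3,0,0,0]]]'
python3 - <<'E'
from h import *
st(); C=cam("wrist"); p,d=manip.camera("wrist")
np.savez("w2.npz",p=p,d=d,R=C[1],t=C[2])
zs={"dust_box":0,"pivot_bolt":.1,"eye_mark":.1,"bar":.1,"bar_slot":.1,"bar_grip":.13,"pin":0,"pin_neck":.005}
for n,z in zs.items():
    r=manip.spot_point("wrist",n)
    for q in r[:2]:
        print(n,round(q["score"],2),np.round(q["xy"],1),np.round(atz(C,q["xy"],z),4))
cv2.imwrite("pics/w2.png",p)
E
```

```text
time_s: 3.27
position: [0.5989, 0.0344, 0.3834]
tcp_rot: [-0.001, 0.469, 0.883, -0.0]
contact_force: [-0.4, -0.1, -0.4]
finger_gap: 0.06
t 3.27 grasp [0.5986 0.0344 0.2287] jawyaw 2.164 zax [-0.002 -0.    -1.   ] F [-0.4 -0.1 -0.4] M [-0.05  0.04  0.04] gap 0.06 j [ 0.32  0.36  0.2  -0.   -1.41 -1.29]
dust_box 0.78 [214.7 156.1] [ 0.6159 -0.0426  0.    ]
pivot_bolt 0.71 [ 81.7 134.6] [ 0.6356 -0.1277  0.1   ]
eye_mark 0.89 [234.2 232. ] [0.6391 0.013  0.1   ]
bar 0.9 [ 85.8 134. ] [ 0.6334 -0.1252  0.1   ]
bar 0.57 [235.4 231.6] [0.6382 0.0137 0.1   ]
bar_slot 0.68 [263.7 132.2] [ 0.5551 -0.0114  0.1   ]
bar_grip 0.58 [341.  130.5] [0.522  0.0319 0.13  ]
bar_grip 0.19 [535.4 201. ] [0.4824 0.1807 0.13  ]
pin 0.82 [538.6 185.4] [0.4379 0.2816 0.    ]
pin_neck 0.61 [ 82.5 134. ] [ 0.6732 -0.1712  0.005 ]
pin_neck 0.57 [535.6 199.7] [0.4528 0.2875 0.005 ]
```

View pics/w2.png

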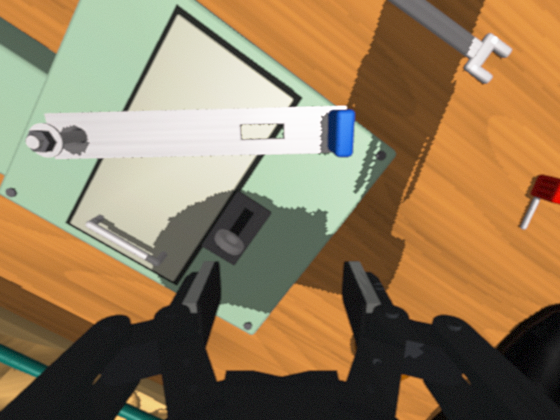

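```bash
python3 - <<'E'
from h import *
z=np.load("w2.npz");p=z["p"];d=z["d"];C=(manip.calibration("wrist")["intrinsics"],z["R"],z["t"])
a=p[180:280,190:290]; a=np.clip(a.astype(float)*2.5,0,255).astype(np.uint8)
a=cv2.resize(a,(600,600),interpolation=cv2.INTER_NEAREST)
cv2.imwrite("pics/w2z.png",a)
# heights
v,u=np.mgrid[0:420,0:560]
ii=[(uu,vv) for vv in range(190,275) for uu in range(195,285)]
P=np.array([world(C,q,d[q[1],q[0]]) for q in ii]); m=(P[:,2]>.112)&(P[:,2]<.14)
print(m.sum(),P[m].min(0),P[m].max(0),np.median(P[m],0))
H=(P[:,2]*1000).reshape(85,90); np.set_printoptions(linewidth=250)
print(H[20:70:2,10:80:2].round().astype(int))
# bar plane points
P2=np.array([world(C,(uu,vv),d[vv,uu]) for vv in range(105,160) for uu in range(45,330)]); m=(P2[:,2]>.100)&(P2[:,2]<.112)
q=P2[m][:,:2].astype(np.float32); print("bar",np.median(P2[m][:,2]),cv2.minAreaRect(q))
E
```

```text
346 [ 6.38678927e-01 -3.15039517e-05  1.12078004e-01] [0.64670493 0.02517121 0.12639421] [0.64122346 0.01166842 0.12204687]
[[ 99 352 100  98 100  99 100 100  95  94  98  98 100 100  98 101  99  99  99 100 100 100 100 100 100  99 100 100  98 100  99  98  95  94  94]
 [100 100 100  99  99 100 100  98  94  94  99  99 100  99 100 101 100 100 100  99 100 100 100  99  99  99 100  99 100  99 100  98  99  97  93]
 [ 99  98  99  99  99 100 100  95  95  99  99  99  98 100  99 100  99  99 101 100 101 100 100 100  99  99 100 100  99  99 100 100 100  93  94]
 [100  99 100  99 100  98  95  93  99 100  99  99 101  99  99 100  99 100 100 101 100 100 100 100  99 100  99 100  99 100 101 100  99  93  94]
 [ 99  99 100 100 100  98  95  94 100  99  99  98 100 100  99  98 100 101 100 100 100  98 100  99 101 101 100 100  98 100  99 101  94  95  93]
 [ 99 100  99 100 100  94  95 100 100 352  99  99 100 100 100 100 101  99 102 100  99  99 100  99  99 100 100  99  99 100  99  94  94  93  94]
 [100  99  99  98  95  94  98 100 101 100 101 100 100  99  99 100 101 101 100 101 100  99 100 100 101  99  99 100 100 
[... 2031 characters left out ...]
5  94  93  94 100 100  99  99 100 101  99 101 126 123 123 123 122 119 100 100  94  94  93  94  94  94  93  94  94  93  95  93  93  94  94]
 [ 94  93  93  94  93  94 100  99 100  99  99 101  99 100 122 122 120 100  99  93  93  94  93  94  93  93  94  94  95  93  94  93  93  93  92]
 [ 94  93  94  94  94  93  94  99 101  99 100 100 100  98  98  99 100  99  93  93  94  93  94  93  92  94  93  93  93  93  94  93  93  95  93]
 [ 94  93  93  93  93  93  93  94  95  99 100  99 100 100  99 100  99  99  95  94  94  92  93  93  93  94  94  94  93  93  94  93  93  94  93]]
bar 0.10539835083068369 ((0.5869589447975159, -0.05801980197429657), (0.04079173505306244, 0.21413905918598175), 33.95692825317383)
```

View pics/w2z.png

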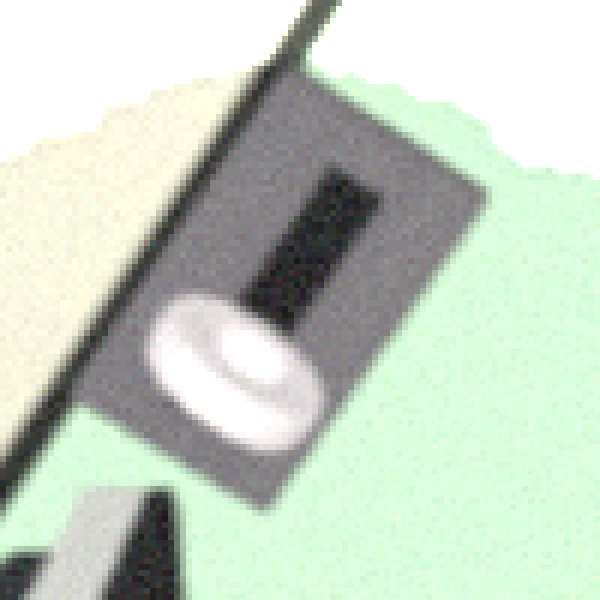

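```bash
python3 - <<'E'
from h import *
z=np.load("w2.npz");p=z["p"];d=z["d"];K=manip.calibration("wrist")["intrinsics"];R,t=z["R"],z["t"]
v,u=np.mgrid[0:420,0:560]
X=np.stack([(u-K[0,2])/K[0,0]*d,(v-K[1,2])/K[1,1]*d,d],-1)
W=(X-t)@R
def sel(u0,u1,v0,v1,z0,z1):
    q=W[v0:v1,u0:u1].reshape(-1,3); return q[(q[:,2]>z0)&(q[:,2]<z1)]
for z0 in (.118,.121,.123):
    e=sel(195,285,190,275,z0,.13); print("ring",z0,len(e),np.percentile(e,[1,50,99],axis=0).round(4).tolist())
for a,b in ((.135,.1425),(.1425,.151),(.148,.157)):
    n=sel(10,70,110,165,a,b); print("nut",a,len(n),n.min(0).round(4),n.max(0).round(4)) if len(n) else 0
g=sel(325,360,100,165,.125,.152); print("grip",len(g),cv2.minAreaRect(g[:,:2].astype(np.float32)),g.min(0),g.max(0)); gt=g[g[:,2]>.145]; print("top",cv2.minAreaRect(gt[:,:2].astype(np.float32)))
b=sel(90,322,95,165,.103,.110)
r=cv2.minAreaRect(b[:,:2].astype(np.float32)); print("bar",r)
# edges per column direction
th=np.deg2rad(33.96); ax=np.array([-np.sin(th),np.cos(th)]); n=np.array([ax[1],-ax[0]])
for it in range(3):
    s=b[:,:2]@ax; o=b[:,:2]@n
    cs=[];ms=[]
    for s0 in np.arange(s.min()+.005,s.max()-.005,.008):
        k=(s>s0)&(s<s0+.008)
        if k.sum()>20: cs.append(s0+.004); ms.append((np.percentile(o[k],2)+np.percentile(o[k],98))/2)
    f=np.polyfit(cs,ms,1); th-=np.arctan(f[0]); ax=np.array([-np.sin(th),np.cos(th)]); n=np.array([ax[1],-ax[0]])
    print(th,f)
off=np.median((b[:,:2]@n).min()+(b[:,:2]@n).max())/2
print("th",th,"pivot offset pred", [np.array(P)@n-f[1] for P in ((.636,-.128),(.638,-.129),(.634,-.127))])
E
```

```text
ring 0.118 280 [[0.639, 0.0014, 0.1181], [0.6417, 0.012, 0.1228], [0.6461, 0.0242, 0.126]]
ring 0.121 206 [[0.6392, 0.0037, 0.1211], [0.6422, 0.0125, 0.1237], [0.6463, 0.0218, 0.1261]]
ring 0.123 133 [[0.6396, 0.0054, 0.1231], [0.6426, 0.0125, 0.1245], [0.646, 0.02, 0.1261]]
nut 0.135 479 [ 0.624  -0.1383  0.1386] [ 0.6467 -0.1157  0.1425]
nut 0.1425 373 [ 0.6245 -0.1341  0.1425] [ 0.643  -0.1177  0.1508]
nut 0.148 330 [ 0.628  -0.1335  0.148 ] [ 0.6427 -0.1197  0.1536]
grip 1071 ((0.522996187210083, 0.03194417804479599), (0.029956040903925896, 0.012382153421640396), 36.10874938964844) [0.50873151 0.01982044 0.12515126] [0.53732126 0.04412731 0.14983545]
top ((0.522985577583313, 0.032015375792980194), (0.02985396236181259, 0.012016836553812027), 34.58647918701172)
bar ((0.5806534886360168, -0.04930475354194641), (0.034118056297302246, 0.17977473139762878), 35.27307891845703)
0.6153973428531918 [-0.02268742  0.44567329]
0.6158792614848457 [-0.00048192  0.44537932]
0.6158773511076359 [1.91037721e-06 4.45379590e-01]
th 0.6158773511076359 pivot offset pred [np.float64(-0.00017620471825241513), np.float64(0.0008786542593482993), np.float64(-0.0012310636958532961)]
```

The zoomed view shows the ring in its slotted block. Fitting the depth data gives:

| Item | Measured value |
|---|---|
| Ring centre | (0.6428, 0.0127) |
| Pivot bolt | (0.6355, -0.127), so the ring is 140 mm away as expected |
| Bar turn | 0.616 rad |
| Grip centre | (0.523, 0.032) |
| Eye direction from the bolt | -0.052 rad |

Now to grasp.

```bash
python3 - <<'E'
from h import *
print(delta([.523,.032,.200],down(2.187)))
E
```

```text
(array([ 0.394, -0.627,  0.326]), array([ 0.0008,  0.0002, -0.0034]))
```

```bash
M="python3 -m pendant"
$M '[[[0.39,-0.63,0.2,0,0,-0.0034],[0.39,-0.63,0.33,0.0008,0,-0.0034],[0.39,-0.63,0.33,0.0008,0,-0.0034],[0.39,-0.63,0.33,0.0008,0,-0.0034]]]'
python3 -c "
from h import *
st();print(delta([.523,.032,.131],down(2.187)))"
```

```text
time_s: 4.05
position: [0.52, 0.0309, 0.3523]
tcp_rot: [-0.001, 0.459, 0.888, -0.002]
contact_force: [0.9, -0.4, 1.3]
finger_gap: 0.0596
t 4.05 grasp [0.5192 0.0305 0.1976] jawyaw 2.188 zax [-0.005 -0.003 -1.   ] F [ 0.9 -0.4  1.3] M [ 0.03 -0.16 -0.03] gap 0.0596 j [ 0.36  0.22 -0.07  0.   -1.28 -1.31]
(array([-0.009,  0.035,  0.666]), array([-0.0009, -0.0001,  0.0001]))
```

```bash
M="python3 -m pendant"
$M '[[[-0.01,0.035,0.3,-0.0009,0,0],[-0.01,0.035,0.666,-0.0009,0,0],[-0.01,0.035,0.666,-0.0009,0,0],[-0.01,0.035,0.666,-0.0009,0,0]]]'
python3 - <<'E'
from h import *
st();print(delta([.523,.032,.131],down(2.187)))
p,d=manip.camera("wrist");cv2.imwrite("pics/w3.png",p)
E
```

```text
time_s: 4.38
position: [0.5237, 0.0319, 0.286]
tcp_rot: [-0.0, 0.459, 0.888, -0.001]
contact_force: [0.1, 0.2, 0.8]
finger_gap: 0.0596
t 4.38 grasp [0.5235 0.0318 0.1313] jawyaw 2.188 zax [-0.001 -0.001 -1.   ] F [0.1 0.2 0.8] M [ 0.03 -0.13 -0.02] gap 0.0596 j [ 0.36  0.27 -0.18  0.   -1.12 -1.31]
(array([ 0.005, -0.005,  0.003]), array([-0.0003, -0.    ,  0.0001]))
```

View pics/w3.png

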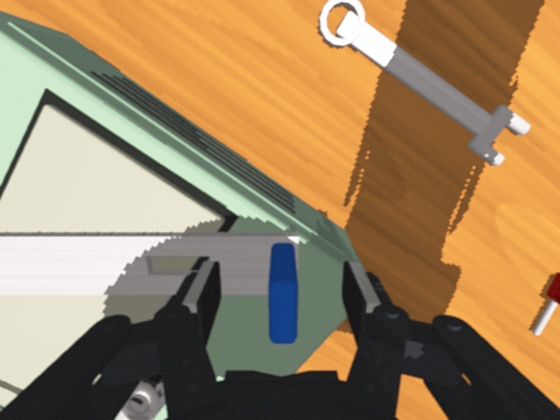

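The grip, at (283,292), is centred between the jaws. The eyebolt shows at (140,400). Closing.

```bash
M="python3 -m pendant"
$M '[[[0,0,0,0,0,0],[0,0,0,0,0,0],[0,0,0,0,0,0],[0,0,0,0,0,0],[0,0,0,0,0,0]]]' 1
$M '[[[0,0,0,0,0,0],[0,0,0,0,0,0]]]'
python3 -c "
from h import *
st()"
```

```text
time_s: 4.85
position: [0.5248, 0.0323, 0.289]
tcp_rot: [0.002, 0.459, 0.889, 0.001]
contact_force: [-1.6, 2.3, 5.7]
finger_gap: 0.0109
time_s: 5.02
position: [0.5247, 0.0323, 0.2891]
tcp_rot: [0.002, 0.459, 0.889, 0.001]
contact_force: [-0.3, 1.1, 2.2]
finger_gap: 0.0115
t 5.02 grasp [0.5254 0.0325 0.1344] jawyaw 2.188 zax [ 0.005  0.001 -1.   ] F [-0.3  1.1  2.2] M [ 0.41  0.39 -0.  ] gap 0.0115 j [ 0.36  0.27 -0.17  0.   -1.12 -1.31]
```

```bash
M="python3 -m pendant"
$M '[[[0,0,-0.1,0,0,0],[0,0,-0.2,0,0,0],[0,0,-0.29,0,0,0],[0,0,-0.29,0,0,0]]]'
python3 - <<'E'
from h import *
st()
p,d=manip.camera("wrist");cv2.imwrite("pics/w4.png",p);C=cam("wrist")
np.savez("w4.npz",p=p,d=d,R=C[1],t=C[2])
for a in [(100,240),(150,250),(200,255),(250,250),(60,250),(20,250),(283,290)]: print(a,world(C,a,d[a[1],a[0]]).round(4))
E
```

```text
time_s: 5.35
position: [0.5252, 0.0324, 0.3207]
tcp_rot: [0.003, 0.459, 0.889, 0.003]
contact_force: [0.1, 0.1, -2.5]
finger_gap: 0.0112
t 5.35 grasp [0.5265 0.0326 0.166 ] jawyaw 2.189 zax [ 0.009  0.001 -1.   ] F [ 0.1  0.1 -2.5] M [0.27 0.09 0.01] gap 0.0112 j [ 0.36  0.25 -0.12  0.   -1.19 -1.31]
(100, 240) [ 0.5699 -0.0529  0.1359]
(150, 250) [ 0.5625 -0.0293  0.1319]
(200, 255) [ 0.5716 -0.0034  0.093 ]
(250, 250) [0.5288 0.014  0.1369]
(60, 250) [ 0.587  -0.0675  0.1364]
(20, 250) [ 0.5992 -0.0847  0.1364]
(283, 290) [0.5177 0.0271 0.1771]
```

View pics/w4.png

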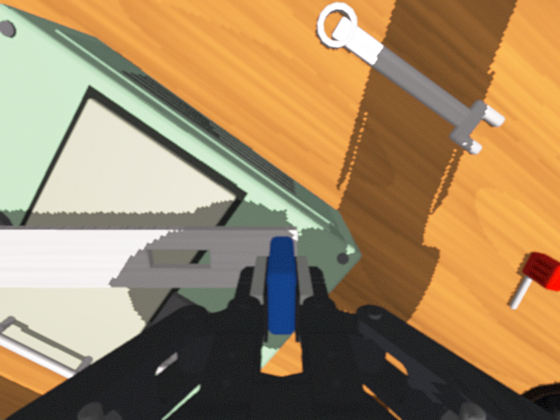

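```bash
cat > arc.py <<'E'
from h import *
import sys
PV=np.array([.6355,-.127])
def arc(angs,dz=0,level=True,piv=PV):
    s=manip.sense(); R=q2R(s["tcp_rot"]); p=np.array(s["position"])
    for i,a in enumerate(angs):
        Q=Ro.from_euler("z",a).as_matrix(); c=np.r_[piv,0]
        tp=c+Q@(p-c); tp[2]=p[2]+dz; Rt=Q@R
        sh=R.T@(tp-p)/.1; rv=Ro.from_matrix(R.T@Rt).as_rotvec()/(2*np.pi)
        print(np.round(sh,3).tolist(),np.round(rv,4).tolist())
E
python3 -c "
from arc import *
arc([-.08,-.16,-.24,-.32,-.334])"
```

```text
[-0.008, 0.155, 0.001] [0.0, -0.0001, 0.0127]
[-0.028, 0.309, 0.002] [0.0001, -0.0002, 0.0255]
[-0.061, 0.46, 0.003] [0.0001, -0.0003, 0.0382]
[-0.105, 0.609, 0.004] [0.0001, -0.0003, 0.0509]
[-0.114, 0.635, 0.005] [0.0001, -0.0004, 0.0532]
```

```bash
M="python3 -m pendant"
$M '[[[-0.008,0.155,0.0,0,0,0.0127],[-0.028,0.309,0.0,0,0,0.0255],[-0.061,0.46,0.0,0,0,0.0382],[-0.105,0.609,0.0,0,0,0.0509],[-0.114,0.635,0,0,0,0.0532]]]'
python3 - <<'E'
from arc import *
s=st(); th=np.arctan2(-(s["position"][0]-PV[0]),s["position"][1]-PV[1]); R=q2R(s["tcp_rot"]); y=np.arctan2(R[1,0],R[0,0])-np.pi/2
print("r",np.hypot(*(s["position"][:2]-PV)),th,y)
arc([-.1,-.2,-.28,-.052-y,-.052-y])
E
```

```text
time_s: 5.82
position: [0.5848, 0.0606, 0.319]
tcp_rot: [0.002, 0.602, 0.799, 0.003]
contact_force: [-0.5, 0.4, -3.1]
finger_gap: 0.0112
t 5.82 grasp [0.5858 0.0609 0.1643] jawyaw 1.851 zax [ 0.007  0.002 -1.   ] F [-0.5  0.4 -3.1] M [ 0.26 -0.01  0.05] gap 0.0112 j [ 0.37  0.36  0.04  0.   -1.24 -1.66]
r 0.19436517772645623 0.2640052603845845 0.27985321786855466
[-0.013, 0.194, 0.001] [0.0, -0.0001, 0.0159]
[-0.045, 0.385, 0.003] [0.0, -0.0002, 0.0318]
[-0.084, 0.536, 0.004] [0.0, -0.0003, 0.0446]
[-0.116, 0.631, 0.004] [0.0, -0.0004, 0.0528]
[-0.116, 0.631, 0.004] [0.0, -0.0004, 0.0528]
```

```bash
M="python3 -m pendant"
$M '[[[-0.013,0.194,-0.01,0,0,0.0159],[-0.045,0.385,-0.02,0,0,0.0318],[-0.084,0.536,-0.02,0,0,0.0446],[-0.114,0.62,-0.02,0,0,0.0528],[-0.114,0.62,-0.02,0,0,0.0528]]]'
python3 - <<'E'
from arc import *
s=st(); R=q2R(s["tcp_rot"]); y=np.arctan2(R[1,0],R[0,0])-np.pi/2
print("r",np.hypot(*(s["position"][:2]-PV)),y)
C=cam("wrist");p,d=manip.camera("wrist");cv2.imwrite("pics/w5.png",p);np.savez("w5.npz",p=p,d=d,R=C[1],t=C[2])
a=cv2.resize(p[180:330,100:300],(800,600),interpolation=cv2.INTER_CUBIC);cv2.imwrite("pics/w5z.png",np.clip(a*1.6,0,255).astype(np.uint8))
E
```

```text
time_s: 6.23
position: [0.6485, 0.0667, 0.3201]
tcp_rot: [0.001, 0.726, 0.688, 0.003]
contact_force: [-1.9, -0.4, -3.6]
finger_gap: 0.0112
t 6.23 grasp [0.6494 0.0669 0.1654] jawyaw 1.517 zax [ 0.006  0.001 -1.   ] F [-1.9 -0.4 -3.6] M [0.25 0.04 0.03] gap 0.0112 j [ 0.34  0.49  0.24  0.   -1.31 -1.97]
r 0.1940979862628143 -0.05366687470248732
```

View pics/w5.png

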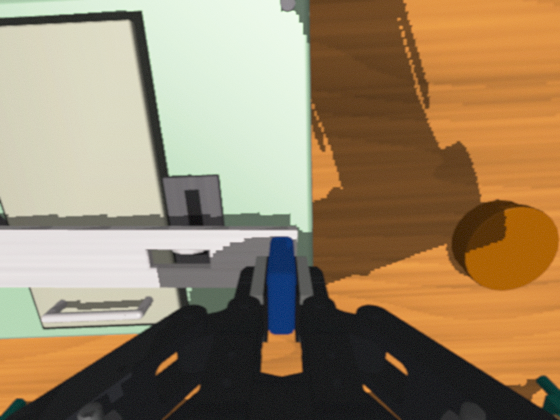

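View pics/w5z.png

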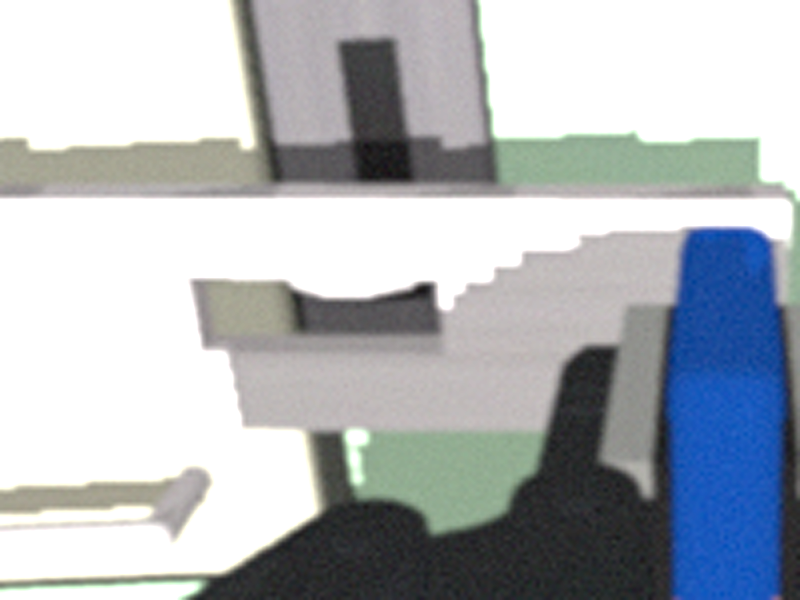

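```bash
python3 - <<'E'
from h import *
z=np.load("w5.npz");p=z["p"];d=z["d"];K=manip.calibration("wrist")["intrinsics"];R,t=z["R"],z["t"]
v,u=np.mgrid[0:420,0:560]
X=np.stack([(u-K[0,2])/K[0,0]*d,(v-K[1,2])/K[1,1]*d,d],-1);W=(X-t)@R
np.set_printoptions(linewidth=250)
print((W[240:276:2,140:224:3,2]*1000).round().astype(int))
q=W[235:275,140:225].reshape(-1,3);m=(q[:,2]>.118)&(q[:,2]<.1275);print("ring",m.sum(),q[m].min(0),q[m].max(0),np.median(q[m],0))
# slot edges on top surface from intensity/depth: bar top ~ z
zt=np.median(W[242:246,40:140,2]);print("bartop",zt, np.median(W[270:285,180:220,2]),np.median(W[235:280,20:60,2]))
C=(K,R,t)
for c in [(148,250),(151.5,266),(210,250),(210,263)]: print(c,atz(C,c,zt).round(4))
b=W[225:300,20:250].reshape(-1,3);b=b[abs(b[:,2]-zt)<.003]
th=0.0537; ax=np.array([np.sin(th),np.cos(th)]);n=np.array([ax[1],-ax[0]])
s=b[:,:2]@ax;o=b[:,:2]@n
cs=[];ms=[];ws=[]
for s0 in np.arange(s.min()+.01,s.max()-.01,.01):
    k=(s>s0)&(s<s0+.01);lo,hi=np.percentile(o[k],[1,99]);cs.append(s0);ms.append((lo+hi)/2);ws.append(hi-lo)
f=np.polyfit(cs,ms,1);print("bar angle",-th+ -f[0],"w",np.round(ws,4),np.round(ms,4))
E=np.array([.6428,.0127]);print("ring off",E@n-np.polyval(f,E@ax), "ring s",E@ax)
q2=q[m];print("ring s range",np.percentile(q2[:,:2]@ax,[1,50,99]),"o",np.percentile(q2[:,:2]@n,[1,50,99]))
E
```

```text
[[135 136 136 137 136 136 136 136 136 136 136 135 136 135 137 136 288 135 135 137 136 136 135 136 136 136 137 137]
 [136 135 135 135 135 136 137 136 136 136 136 137 135 135 135 136 136 137 136 136 137 136 137 136 136 137 136 136]
 [136 135 136 135 136 135 136 137 136 135 136 137 135 136 136 136 136 136 137 136 136 137 137 136 136 136 136 135]
 [136 135 135 136 137 288 137 136 136 137 136 136 136 136 135 136 136 137 136 136 136 137 135 136 136 137 138 136]
 [135 136 136 135 136 136 136 137 136 135 136 136 137 135 136 137 136 135 135 136 136 136 136 136 136 136 136 136]
 [136 136 136 133 100 100  99  99  98  99  98 122 123 125 125 125 125 125 124 124 122 121  99  99 136 137 136 136]
 [136 136 136 134 131  99 100 100  99 100  99  95 122 124 124 125 125 125 124 124 100 100 101  99 137 136 137 136]
 [136 135 136 134 130  99  99 100  99 100  98  94  99  99  99 100  99  99 100 100 101 100 100  99 137 136 136 137]
 [136 136 136 134 130 100 100  99  98 100  99  95 100  99  99  99  99  99  99 101  99 100  98 100 137 136 135 135]
 [135 136 136 134 132 100  99 100 101  99  99  96  99 100  99 100
[... 930 characters left out ...]
36 136 135 136 136 136 137 137 136 136]]
ring 102 [0.64352327 0.00406468 0.1190098 ] [0.64738345 0.02182846 0.12645219] [0.64519488 0.01364628 0.12423166]
bartop 0.13565349226306128 0.13611317595845335 0.13542263343068273
(148, 250) [ 0.638  -0.0036  0.1357]
(151.5, 266) [ 0.6475 -0.0035  0.1357]
(210, 250) [0.6399 0.0291 0.1357]
(210, 263) [0.6475 0.0282 0.1357]
bar angle -0.05735248254246655 w [0.0335 0.0335 0.0335 0.0335 0.0341 0.034  0.0343 0.0342 0.034  0.0342 0.0339] [0.6422 0.6422 0.6422 0.6422 0.6425 0.6425 0.6426 0.6426 0.6425 0.6425 0.6424]
ring off -0.0013129366420226996 ring s 0.04718346531872259
ring s range [0.03921155 0.04826307 0.05643556] o [0.64202608 0.64367127 0.64521863]
```

The slot and ring are lined up along the bar to within 0.5 mm. The ring sits about 1 mm to the robot side of the slot's midline, so I'll correct that and lower gently, watching the force.

```bash
M="python3 -m pendant"
$M '[[[0,-0.012,0,0,0,-0.001],[0,-0.012,0.04,0,0,-0.001],[0,-0.012,0.08,0,0,-0.001],[0,-0.012,0.11,0,0,-0.001],[0,-0.012,0.11,0,0,-0.001]]]'
python3 -c "
from h import *
st()"
```

```text
time_s: 6.7
position: [0.646, 0.0668, 0.3082]
tcp_rot: [0.001, 0.723, 0.691, 0.002]
contact_force: [0.3, 0.3, -3.7]
finger_gap: 0.0111
t 6.7 grasp [0.6465 0.067  0.1535] jawyaw 1.526 zax [ 0.003  0.001 -1.   ] F [ 0.3  0.3 -3.7] M [ 0.32  0.05 -0.03] gap 0.0111 j [ 0.34  0.49  0.21 -0.   -1.29 -1.96]
```

```bash
M="python3 -m pendant"
$M '[[[0,0.008,0.05,0,0,0.0005],[0,0.008,0.1,0,0,0.0005],[0,0.008,0.15,0,0,0.0005],[0,0.008,0.18,0,0,0.0005],[0,0.008,0.18,0,0,0.0005]]]'
python3 - <<'E'
from h import *
st()
C=cam("wrist");p,d=manip.camera("wrist");cv2.imwrite("pics/w6.png",p);np.savez("w6.npz",p=p,d=d,R=C[1],t=C[2])
for a in [(100,245),(130,285),(40,250),(20,250),(230,255)]: print(a,world(C,a,d[a[1],a[0]]).round(4))
E
```

```text
time_s: 7.12
position: [0.6468, 0.0668, 0.2899]
tcp_rot: [0.001, 0.724, 0.69, 0.001]
contact_force: [-0.8, 0.5, -1.7]
finger_gap: 0.0107
t 7.12 grasp [0.6472 0.0669 0.1352] jawyaw 1.524 zax [ 0.003  0.001 -1.   ] F [-0.8  0.5 -1.7] M [ 0.13  0.17 -0.06] gap 0.0107 j [ 0.34  0.5   0.18  0.   -1.25 -1.96]
(100, 245) [ 0.6322 -0.0287  0.1051]
(130, 285) [ 0.656  -0.0167  0.1067]
(40, 250) [ 0.6338 -0.0616  0.1045]
(20, 250) [ 0.633  -0.0717  0.1051]
(230, 255) [0.6409 0.0395 0.1062]
```

View pics/w6.png

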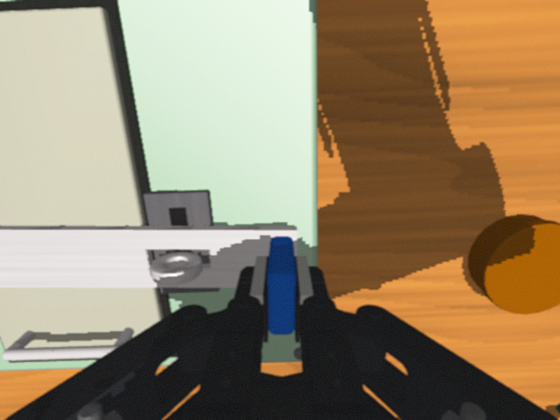

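The bar is down and the ring stands up through the slot at (177,265). Releasing with a small opening, then rising.

```bash
M="python3 -m pendant"
$M '[[[0,0,0.005,0,0,0],[0,0,0.005,0,0,0],[0,0,0.005,0,0,0],[0,0,0.005,0,0,0]]]' 0.65
$M '[[[0,0,-0.2,0,0,0],[0,0,-0.5,0,0,0],[0,0,-0.9,0,0,0],[0,0,-1,0,0,0]]]'
python3 - <<'E'
from h import *
st()
C=cam("wrist");p,d=manip.camera("wrist");cv2.imwrite("pics/w7.png",p);np.savez("w7.npz",p=p,d=d,R=C[1],t=C[2])
E
```

```text
time_s: 7.5
position: [0.647, 0.0667, 0.2902]
tcp_rot: [0.001, 0.724, 0.69, 0.002]
contact_force: [-0.1, -0.8, -0.4]
finger_gap: 0.0304
time_s: 7.83
position: [0.6471, 0.0661, 0.3977]
tcp_rot: [0.005, 0.724, 0.69, 0.006]
contact_force: [0.8, 0.0, 1.8]
finger_gap: 0.0298
t 7.83 grasp [0.6495 0.0663 0.243 ] jawyaw 1.524 zax [ 0.015  0.001 -1.   ] F [0.8 0.  1.8] M [ 0.02 -0.11  0.06] gap 0.0298 j [ 0.34  0.46  0.38  0.   -1.48 -1.96]
```

View pics/w7.png

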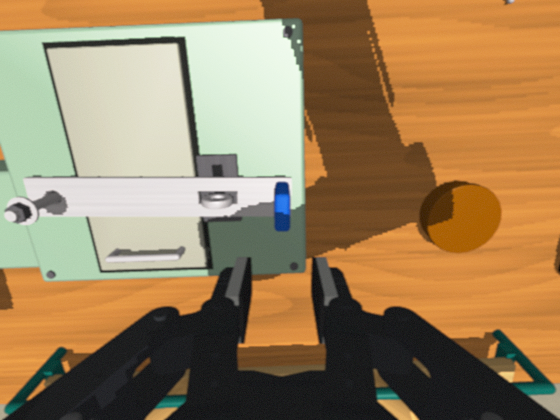

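```bash
python3 - <<'E'
from h import *
K=manip.calibration("wrist")["intrinsics"]
def load(f):
    z=np.load(f);d=z["d"];R,t=z["R"],z["t"];v,u=np.mgrid[0:420,0:560]
    X=np.stack([(u-K[0,2])/K[0,0]*d,(v-K[1,2])/K[1,1]*d,d],-1);return z["p"],(X-t)@R
p,W=load("w7.npz")
b=W[170:225,20:275].reshape(-1,3);m=(b[:,2]>.1)&(b[:,2]<.11);b=b[m];A=np.c_[b[:,:2],np.ones(len(b))];c=np.linalg.lstsq(A,b[:,2],rcond=None)[0];print("bar plane slope",c, "z mean",b[:,2].mean())
q=W[180:220,190:245].reshape(-1,3);m=(q[:,2]>.118)&(q[:,2]<.13);print("ring",m.sum(),np.percentile(q[m],[1,50,99],axis=0).round(4))
r=cv2.minAreaRect(b[:,:2].astype(np.float32));print(r)
p,W=load("w1.npz")
q=W[215:290,450:515].reshape(-1,3); c=p[215:290,450:515].reshape(-1,3).astype(int)
h=(c[:,2]>c[:,1]+80)&(c[:,2]>c[:,0]+80)&(q[:,2]>.02); top=h&(q[:,2]>.031)&(q[:,2]<.038); print(h.sum(),top.sum(),q[top].min(0),q[top].max(0),cv2.minAreaRect(q[top][:,:2].astype(np.float32)))
rd=(abs(c[:,2]-c[:,1])<40)&(q[:,2]>.003)&(q[:,2]<.015)&(c.sum(1)>200);x=q[rd];print(rd.sum(),x[:,:2].min(0),x[:,:2].max(0),cv2.fitLine(x[:,:2].astype(np.float32),2,0,.001,.001).ravel(), cv2.minAreaRect(x[:,:2].astype(np.float32)))
print(delta([.43,.26,.24],down(1.5)))
E
```

```text
bar plane slope [0.00684835 0.00084126 0.10069628] z mean 0.10503016192134584
ring 250 [[0.6395 0.0023 0.1183]
 [0.6423 0.014  0.1233]
 [0.6465 0.0241 0.1259]]
((0.6415315866470337, -0.044881515204906464), (0.21088853478431702, 0.0493270643055439), 87.36978912353516)
351 258 [0.42356864 0.2698324  0.03118858] [0.45022231 0.29090028 0.03627085] ((0.4374174177646637, 0.280577152967453), (0.02581249363720417, 0.01655704155564308), 20.292984008789062)
143 [0.4506727  0.27970175] [0.48622123 0.3022922 ] [0.9195406  0.3929951  0.4680011  0.29259688] ((0.46696534752845764, 0.29336705803871155), (0.041223496198654175, 0.009312854148447514), 27.910634994506836)
(array([ 1.834, -2.261, -0.   ]), array([ 0.0025, -0.0005,  0.0038]))
```

The bar lies level: its top is at 105 mm with no real slope, and the ring stands proud at about (0.643, 0.013). The pin is at (0.437, 0.281), yaw about 0.37. Moving over to it.

```bash
python3 - <<'E'
from h import *
s=manip.sense();R=q2R(s["tcp_rot"]);
print(delta([.436-.0*.03,.280,.15],down(1.946)))
E
```

```text
(array([ 2.033, -2.225,  0.901]), array([ 0.0026,  0.0001, -0.0672]))
```

```bash
M="python3 -m pendant"
$M '[[[0.4,-0.44,0,0,0,0],[0.8,-0.88,0,0,0,0],[0.8,-0.88,0,0,0,0],[0.8,-0.88,0,0,0,0]]]' && $M '[[[0.4,-0.44,0.1,0,0,-0.01],[0.7,-0.75,0.3,0,0,-0.03],[0.7,-0.75,0.3,0,0,-0.03],[0.7,-0.75,0.3,0,0,-0.03]]]' 0.5
python3 - <<'E'
from h import *
st(); print(delta([.436,.280,.14],down(1.946)))
E
```

```text
time_s: 8.22
position: [0.5599, 0.1534, 0.3981]
tcp_rot: [0.004, 0.722, 0.692, 0.008]
contact_force: [1.5, -1.7, 1.3]
finger_gap: 0.0296
time_s: 8.55
position: [0.4855, 0.229, 0.3658]
tcp_rot: [0.004, 0.652, 0.758, 0.007]
contact_force: [-0.1, 0.6, -0.7]
finger_gap: 0.0427
t 8.55 grasp [0.4878 0.2298 0.2111] jawyaw 1.72 zax [ 0.015  0.005 -1.   ] F [-0.1  0.6 -0.7] M [-0.03  0.03 -0.02] gap 0.0427 j [ 0.73  0.24 -0.02  0.01 -1.3  -2.16]
(array([ 0.576, -0.424,  0.706]), array([ 0.0025, -0.0002, -0.0359]))
```

```bash
M="python3 -m pendant"
$M '[[[0.29,-0.2,0.3,0.0012,0,-0.018],[0.57,-0.42,0.7,0.0025,0,-0.036],[0.57,-0.42,0.7,0.0025,0,-0.036],[0.57,-0.42,0.7,0.0025,0,-0.036],[0.57,-0.42,0.7,0.0025,0,-0.036]]]'
python3 - <<'E'
from h import *
st(); C=cam("wrist"); p,d=manip.camera("wrist");cv2.imwrite("pics/w8.png",p)
K,R,t=C;v,u=np.mgrid[0:420,0:560];X=np.stack([(u-K[0,2])/K[0,0]*d,(v-K[1,2])/K[1,1]*d,d],-1);W=(X-t)@R
q=W.reshape(-1,3);c=p.reshape(-1,3).astype(int)
top=(c[:,2]>c[:,1]+80)&(c[:,2]>c[:,0]+80)&(q[:,2]>.030)&(q[:,2]<.038)
r=cv2.minAreaRect(q[top][:,:2].astype(np.float32));print(top.sum(),r)
rd=(abs(c[:,2]-c[:,1])<40)&(q[:,2]>.003)&(q[:,2]<.02)&(c.sum(1)>150)&(np.hypot(q[:,0]-.46,q[:,1]-.29)<.05);x=q[rd];print(rd.sum(),x[:,:2].min(0),x[:,:2].max(0),cv2.fitLine(x[:,:2].astype(np.float32),2,0,.001,.001).ravel())
print(delta([.436,.280,.027],down(1.946)))
E
```

```text
time_s: 8.97
position: [0.4365, 0.2797, 0.2954]
tcp_rot: [0.0, 0.562, 0.827, -0.0]
contact_force: [-0.2, -0.1, 1.0]
finger_gap: 0.0426
t 8.97 grasp [0.4365 0.2797 0.1407] jawyaw 1.948 zax [ 0. -0. -1.] F [-0.2 -0.1  1. ] M [ 0.03 -0.1  -0.01] gap 0.0426 j [ 0.87  0.25 -0.18  0.   -1.14 -2.07]
618 ((0.553229570388794, 0.26630979776382446), (0.02285304106771946, 0.2619032859802246), 82.97257232666016)
207 [0.45731643 0.28752621] [0.4855759  0.30235116] [0.9301017  0.36730215 0.4711331  0.2949201 ]
(array([ 0.007, -0.012,  1.147]), array([ 0.0003, -0.0001,  0.0001]))
```

View pics/w8.png

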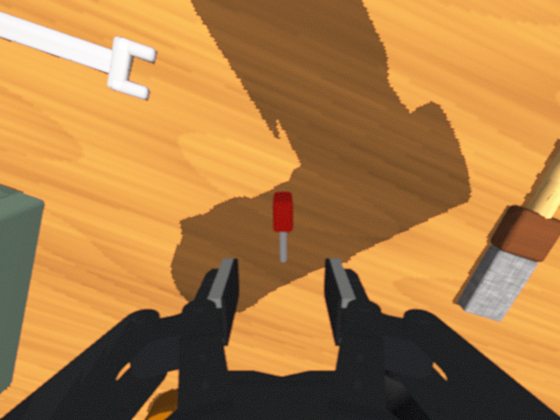

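The pin stands upright at (283,210), rod pointing straight down the picture, lined up between the open jaws. Descending on it.

```bash
M="python3 -m pendant"
$M '[[[0.01,-0.01,0.4,0,0,0],[0.01,-0.01,0.75,0,0,0],[0.01,-0.01,0.75,0,0,0],[0.01,-0.01,0.75,0,0,0]]]'
python3 - <<'E'
from h import *
st(); print(delta([.436,.2805,.027],down(1.947)))
p,d=manip.camera("wrist");cv2.imwrite("pics/w9.png",p)
E
```

```text
time_s: 9.35
position: [0.4368, 0.2797, 0.2218]
tcp_rot: [0.001, 0.563, 0.827, 0.0]
contact_force: [1.5, 0.2, 1.1]
finger_gap: 0.0428
t 9.35 grasp [0.437  0.2796 0.0671] jawyaw 1.946 zax [ 0.001 -0.    -1.   ] F [1.5 0.2 1.1] M [ 0.03 -0.05  0.02] gap 0.0428 j [ 0.87  0.33 -0.29  0.   -0.96 -2.07]
(array([ 0.011, -0.005,  0.401]), array([ 0.0002,  0.0001, -0.0002]))
```

View pics/w9.png

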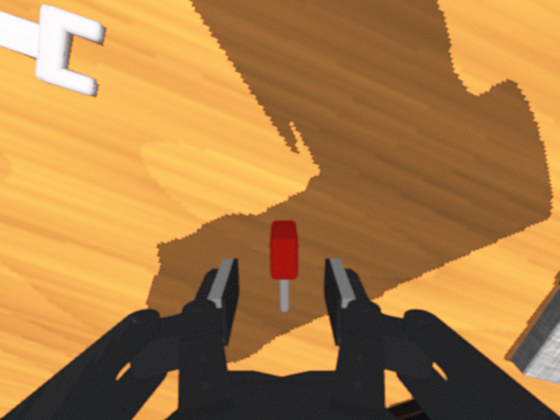

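```bash
M="python3 -m pendant"
$M '[[[0.01,-0.005,0.2,0,0,0],[0.01,-0.005,0.4,0,0,0],[0.01,-0.005,0.4,0,0,0],[0.01,-0.005,0.4,0,0,0]]]'
python3 - <<'E'
from h import *
st()
p,d=manip.camera("wrist");cv2.imwrite("pics/w10.png",p)
E
```

```text
time_s: 9.73
position: [0.4375, 0.2816, 0.1854]
tcp_rot: [0.002, 0.563, 0.827, 0.003]
contact_force: [0.2, 0.8, 0.3]
finger_gap: 0.0425
t 9.73 grasp [0.4385 0.2821 0.0307] jawyaw 1.947 zax [ 0.006  0.003 -1.   ] F [0.2 0.8 0.3] M [ 0.08 -0.03 -0.02] gap 0.0425 j [ 0.87  0.37 -0.33  0.   -0.86 -2.07]
```

View pics/w10.png

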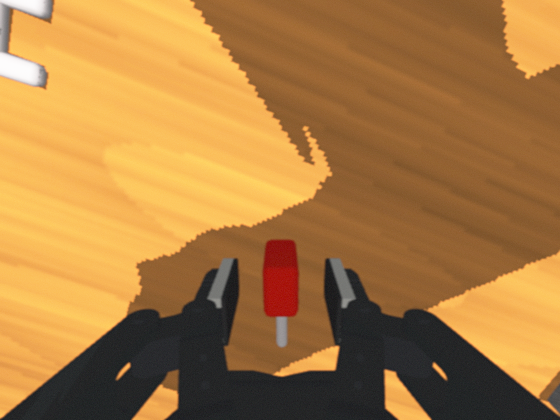

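```bash
M="python3 -m pendant"
python3 - <<'E'
from h import *
print(delta([.436,.2806,.027],down(1.947)))
E
$M '[[[0,-0.03,0.03,0.001,0,0],[0,-0.03,0.04,0.001,0,0],[0,-0.03,0.04,0.001,0,0]]]'
python3 -c "
from h import *
st();print(delta([.436,.2806,.027],down(1.947)))"
```

```text
(array([-0.006, -0.021,  0.041]), array([ 0.0013, -0.0002, -0.    ]))
time_s: 10.03
position: [0.4351, 0.281, 0.1828]
tcp_rot: [0.0, 0.562, 0.827, 0.002]
contact_force: [-0.5, 0.8, -0.5]
finger_gap: 0.0425
t 10.03 grasp [0.4355 0.2815 0.0281] jawyaw 1.947 zax [ 0.002  0.003 -1.   ] F [-0.5  0.8 -0.5] M [-0.01  0.05 -0.02] gap 0.0425 j [ 0.88  0.37 -0.34 -0.   -0.86 -2.07]
(array([-0.007,  0.006,  0.011]), array([ 0.0005, -0.0003, -0.    ]))
```

```bash
M="python3 -m pendant"
$M '[[[-0.007,0.005,0.0,0,0,0],[-0.007,0.005,0.0,0,0,0],[-0.007,0.005,0,0,0,0],[-0.007,0.005,0,0,0,0]]]' 1
$M '[[[0,0,0,0,0,0],[0,0,0,0,0,0]]]'
python3 - <<'E'
from h import *
st()
p,d=manip.camera("wrist");cv2.imwrite("pics/w11.png",p)
E
```

```text
time_s: 10.37
position: [0.4361, 0.2807, 0.1834]
tcp_rot: [0.0, 0.562, 0.827, 0.002]
contact_force: [-0.8, -0.3, 3.7]
finger_gap: 0.0147
time_s: 10.53
position: [0.4361, 0.2807, 0.1835]
tcp_rot: [0.0, 0.562, 0.827, 0.002]
contact_force: [0.3, 0.3, 3.0]
finger_gap: 0.0147
t 10.53 grasp [0.4367 0.2813 0.0288] jawyaw 1.947 zax [ 0.003  0.004 -1.   ] F [0.3 0.3 3. ] M [-0.03  0.2  -0.06] gap 0.0147 j [ 0.87  0.37 -0.34  0.   -0.86 -2.07]
```

View pics/w11.png

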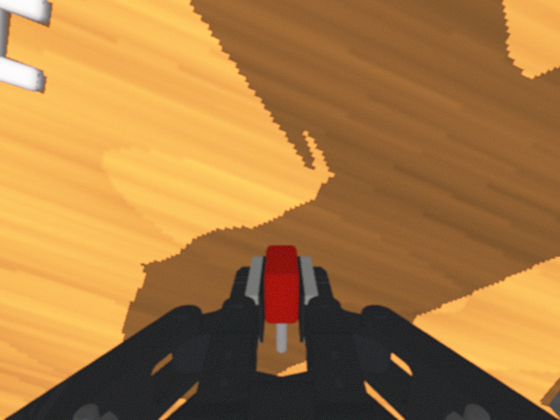

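Pin gripped (gap 14.7 mm); the handle at (281,285) is square in the jaws. The fingertips sit level with the handle's underside. Lifting and carrying it over.

```bash
M="python3 -m pendant"
$M '[[[0,0,-0.3,0,0,0],[0,0,-0.7,0,0,0],[0,0,-1,0,0,0],[0,0,-1,0,0,0]]]'
$M '[[[0,0,-0.3,0,0,0],[0,0,-0.6,0,0,0],[0,0,-0.6,0,0,0]]]'
python3 - <<'E'
from h import *
st();print(delta([.56,.018,.19],down(1.521)))
E
```

```text
time_s: 10.92
position: [0.4374, 0.2815, 0.2899]
tcp_rot: [0.002, 0.562, 0.827, 0.008]
contact_force: [-0.2, 1.2, -0.3]
finger_gap: 0.0151
time_s: 11.17
position: [0.4378, 0.2815, 0.356]
tcp_rot: [0.004, 0.561, 0.827, 0.013]
contact_force: [1.0, 1.1, 0.4]
finger_gap: 0.0146
t 11.17 grasp [0.4411 0.2841 0.2014] jawyaw 1.949 zax [ 0.021  0.017 -1.   ] F [1.  1.1 0.4] M [ 0.06 -0.14  0.  ] gap 0.0146 j [ 0.87  0.21 -0.08  0.01 -1.26 -2.07]
(array([-2.901,  0.159,  0.094]), array([ 0.0037, -0.0021,  0.0682]))
```

```bash
M="python3 -m pendant"
$M '[[[-0.4,0.02,0,0.001,0,0.0],[-0.8,0.05,0,0.003,-0.002,0],[-0.95,0.05,0.03,0.0037,-0.002,0],[-0.95,0.05,0.03,0.0037,-0.002,0]]]' && $M '[[[-0.4,0.02,0,0,0,0.0],[-0.8,0.05,0,0,0,0],[-0.95,0.05,0.03,0,0,0],[-0.95,0.05,0.03,0,0,0]]]'
python3 - <<'E'
from h import *
st();print(delta([.56,.018,.18],down(1.521)))
E
```

```text
time_s: 11.5
position: [0.4783, 0.1926, 0.3513]
tcp_rot: [0.002, 0.563, 0.827, -0.001]
contact_force: [0.3, 0.4, -0.6]
finger_gap: 0.0149
time_s: 11.83
position: [0.5183, 0.1038, 0.3475]
tcp_rot: [0.002, 0.564, 0.826, -0.002]
contact_force: [-0.4, 0.2, -0.1]
finger_gap: 0.0147
t 11.83 grasp [0.5184 0.1029 0.1928] jawyaw 1.943 zax [ 0.    -0.006 -1.   ] F [-0.4  0.2 -0.1] M [ 0.02  0.1  -0.01] gap 0.0147 j [ 0.5   0.24 -0.06  0.01 -1.27 -1.7 ]
(array([-0.95 ,  0.077,  0.133]), array([-0.0001,  0.0009,  0.0671]))
```

```bash
M="python3 -m pendant"
$M '[[[-0.3,0.02,0.02,0,0,0.018],[-0.6,0.05,0.06,0,0,0.036],[-0.95,0.077,0.1,0,0.0009,0.054],[-0.95,0.077,0.13,0,0.0009,0.067],[-0.95,0.077,0.13,0,0.0009,0.067]]]'
python3 - <<'E'
from h import *
st();print(delta([.56,.018,.138],down(1.521)))
C=cam("wrist");p,d=manip.camera("wrist");cv2.imwrite("pics/w12.png",p)
E
```

```text
time_s: 12.25
position: [0.5601, 0.0174, 0.3335]
tcp_rot: [-0.001, 0.726, 0.688, -0.001]
contact_force: [-0.4, 0.1, 0.1]
finger_gap: 0.0145
t 12.25 grasp [0.5596 0.0174 0.1788] jawyaw 1.516 zax [-0.003 -0.    -1.   ] F [-0.4  0.1  0.1] M [ 0.13  0.12 -0.02] gap 0.0145 j [ 0.31  0.31 -0.   -0.   -1.26 -1.93]
(array([ 0.006, -0.   ,  0.408]), array([-0.0005,  0.    , -0.0007]))
```

View pics/w12.png

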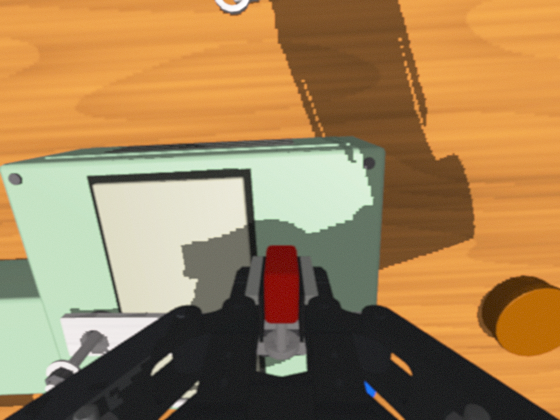

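```bash
M="python3 -m pendant"
$M '[[[0.006,0,0.2,0,0,0],[0.006,0,0.36,0,0,-0.0007],[0.006,0,0.4,-0.0005,0,-0.0007],[0.006,0,0.4,-0.0005,0,-0.0007],[0.006,0,0.4,-0.0005,0,-0.0007]]]'
python3 - <<'E'
from h import *
st();print(delta([.56,.0175,.138],down(1.521)))
C=cam("wrist");p,d=manip.camera("wrist");np.savez("w13.npz",p=p,d=d,R=C[1],t=C[2])
a=cv2.resize(p[230:390,200:360],(600,600),interpolation=cv2.INTER_CUBIC);cv2.imwrite("pics/w13.png",np.clip(a*1.5,0,255).astype(np.uint8))
p,d=manip.camera("side");cv2.imwrite("pics/s13.png",cv2.resize(p[130:250,190:350],(800,600),interpolation=cv2.INTER_CUBIC))
E
```

```text
time_s: 12.72
position: [0.5599, 0.0197, 0.2949]
tcp_rot: [0.001, 0.722, 0.692, 0.0]
contact_force: [0.1, -0.2, -0.3]
finger_gap: 0.0152
t 12.72 grasp [0.5602 0.0197 0.1402] jawyaw 1.529 zax [ 0.002 -0.    -1.   ] F [ 0.1 -0.2 -0.3] M [ 0.01  0.01 -0.01] gap 0.0152 j [ 0.31  0.33 -0.07  0.   -1.17 -1.93]
(array([-0.022,  0.002,  0.022]), array([0.0003, 0.    , 0.0013]))
```

View pics/w13.png

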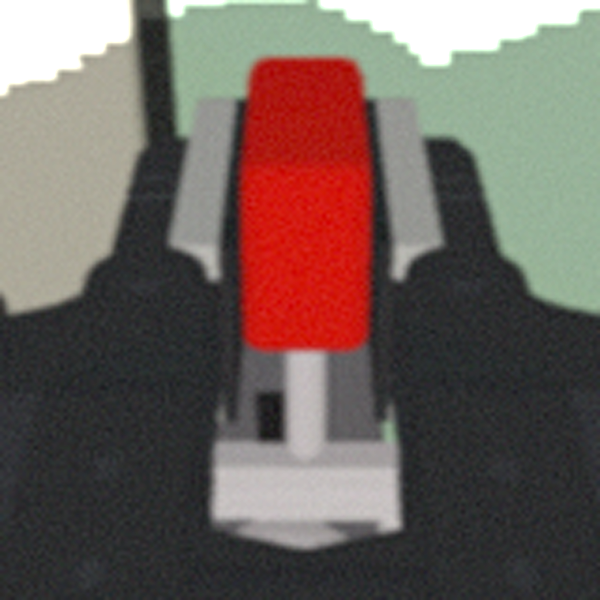

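View pics/s13.png

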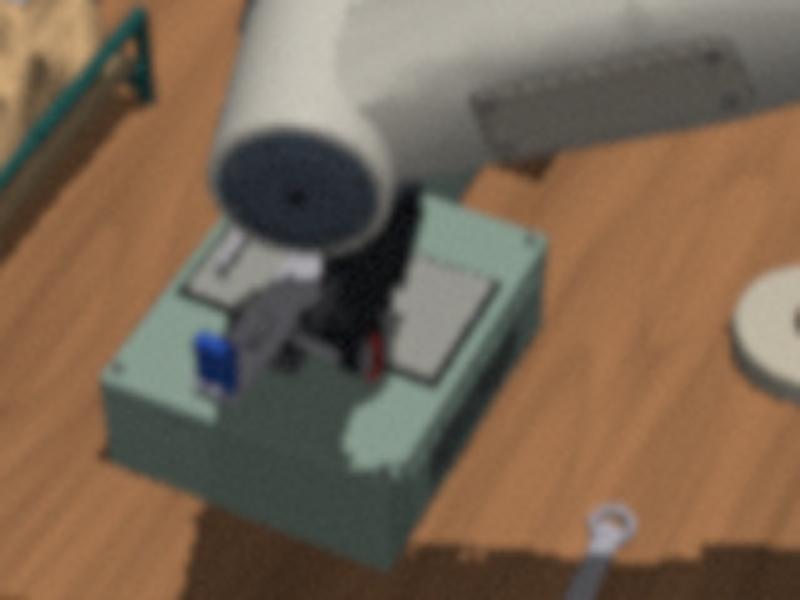

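```bash
python3 - <<'E'
from h import *
z=np.load("w13.npz");p=z["p"];d=z["d"];K=manip.calibration("wrist")["intrinsics"];R,t=z["R"],z["t"]
v,u=np.mgrid[0:420,0:560]
X=np.stack([(u-K[0,2])/K[0,0]*d,(v-K[1,2])/K[1,1]*d,d],-1);W=(X-t)@R
T=manip.calibration("wrist")["T_tool_cam"]; TX=X@T[:3,:3].T+T[:3,3]
np.set_printoptions(linewidth=250)
print((W[318:386:3,252:312:2,2]*1000).round().astype(int))
q=W[360:400,250:315].reshape(-1,3);tq=TX[360:400,250:315].reshape(-1,3)
m=(q[:,2]>.112)&(q[:,2]<.13)&(q[:,0]>.63);print(m.sum(),q[m].min(0),q[m].max(0),"tool",tq[m].min(0),tq[m].max(0))
m=(q[:,2]<.112)|(q[:,2]>.13)
# rod
r=W[322:355,270:292].reshape(-1,3);tr=TX[322:355,270:292].reshape(-1,3);m=(r[:,2]>.110)&(r[:,2]<.122);print("rod",m.sum(),r[m].min(0),r[m].max(0),"tool",tr[m].min(0),tr[m].max(0),np.median(tr[m],0))
E
```

```text
[[173 173 167 161 159 157 150 144 145 145 145 145 145 145 145 146 145 145 145 145 144 145 144 143 156 158 158 164 171 173]
 [174 175 167 160 159 159 150  97 144 144 144 145 145 145 144 145 145 145 146 145 144 145 144  98 157 159 159 165 171 175]
 [178 177 168 161 158 157 150 100  99  99  99  99  99 118 118 118 118 117 100 100 100  99 100 100 156 159 158 167 172 176]
 [178 178 166 161 158 159 151 100 100 264  99  99  99 118 120 119 119 118 100 100  99  99  99 100 158 159 158 166 172 177]
 [179 179 168 162 159 158 152  99 100  99  99 100  99 117 118 119 119 117 100  99  99  99  99 100 157 158 158 166 167 181]
 [187 178 166 163 159 159 100  98  99 100 100  99 100 119 119 118 118 117 100  99 100  99 100  98 158 159 158 165 168 183]
 [188 180 168 163 159 158 100 264  98  99  99 100 100 119 119 119 118 117 101  99  99 100 100 100 158 159 158 166 169 183]
 [188 180 167 164 158 159  99 100  99 100 100 100 100 117 118 118 117 117  99 101 100 100 101 100 158 158 159 165 168 185]
 [189 180 168 163 159 158  99 100 100 100 100  99 101 118 119 118 118 117  99 101  99 100  99 100 158 158 158 166 16
[... 1251 characters left out ...]
195 195 196 195 196 196 264 196 196 196 106 106 107 106 196 196 196 196 195 196 195 196 196 195 195 196 195]
 [197 196 196 196 197 197 196 196 196 197 197 197 197 197 198 197 197 197 196 197 197 197 196 196 197 195 197 197 195 196]
 [197 198 198 199 198 199 199 198 198 198 198 198 198 198 198 198 197 198 198 199 198 199 198 198 197 199 264 198 197 198]
 [199 199 199 200 200 199 200 200 199 199 199 199 199 200 199 200 199 200 199 200 199 199 199 199 199 200 199 199 200 199]]Traceback (most recent call last):
  File "<stdin>", line 9, in <module>
    return umr_minimum(a, axis, None, out, keepdims, initial, where)
ValueError: zero-size array to reduction operation minimum which has no identity
```

```bash
M="python3 -m pendant"
$M '[[[-0.025,0.05,0.022,0,0,0.0013],[-0.025,0.1,0.022,0,0,0.0013],[-0.025,0.19,0.022,0,0,0.0013],[-0.025,0.19,0.022,0,0,0.0013]]]'
python3 - <<'E'
from h import *
st();print(delta([.580,.0161,.138],down(1.521)))
C=cam("wrist");p,d=manip.camera("wrist");np.savez("w14.npz",p=p,d=d,R=C[1],t=C[2])
a=cv2.resize(p[230:390,200:360],(600,600),interpolation=cv2.INTER_CUBIC);cv2.imwrite("pics/w14.png",np.clip(a*1.5,0,255).astype(np.uint8))
E
```

```text
time_s: 13.15
position: [0.5806, 0.016, 0.2934]
tcp_rot: [0.001, 0.725, 0.689, 0.001]
contact_force: [0.1, -0.2, -1.1]
finger_gap: 0.0153
t 13.15 grasp [0.5813 0.0159 0.1387] jawyaw 1.52 zax [ 0.004 -0.    -1.   ] F [ 0.1 -0.2 -1.1] M [-0.02 -0.02 -0.04] gap 0.0153 j [ 0.3   0.37 -0.02  0.   -1.18 -1.92]
(array([ 0.001, -0.006,  0.007]), array([ 0.0006, -0.    , -0.0002]))
```

View pics/w14.png

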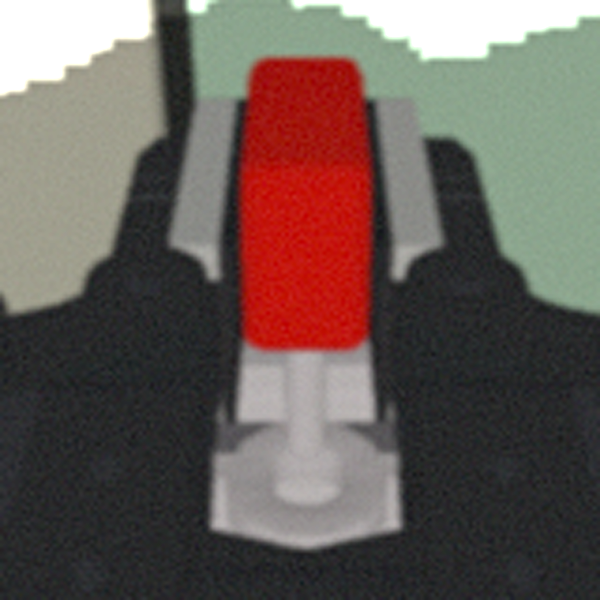

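The view shows the rod, at column ~306 in the zoom, centred on the eye's hole at about (307,475). Pushing in slowly.

```bash
M="python3 -m pendant"
$M '[[[0,0.04,0.005,0.0005,0,0],[0,0.08,0.005,0.0005,0,0],[0,0.12,0.005,0.0005,0,0],[0,0.16,0.005,0.0005,0,0]]]'
python3 - <<'E'
from h import *
st();print(delta([.6257,.0138,.138],down(1.521)))
C=cam("wrist");p,d=manip.camera("wrist")
a=cv2.resize(p[230:390,200:360],(600,600),interpolation=cv2.INTER_CUBIC);cv2.imwrite("pics/w15.png",np.clip(a*1.5,0,255).astype(np.uint8))
E
```

```text
time_s: 13.53
position: [0.5964, 0.0151, 0.2926]
tcp_rot: [-0.0, 0.725, 0.689, 0.0]
contact_force: [-0.3, -0.8, 0.3]
finger_gap: 0.015
t 13.53 grasp [0.5964 0.0152 0.1379] jawyaw 1.52 zax [-0.  0. -1.] F [-0.3 -0.8  0.3] M [-0.   -0.04 -0.01] gap 0.015 j [ 0.29  0.4   0.03 -0.   -1.2  -1.91]
(array([ 0.002,  0.293, -0.001]), array([-0.    , -0.    , -0.0002]))
```

View pics/w15.png

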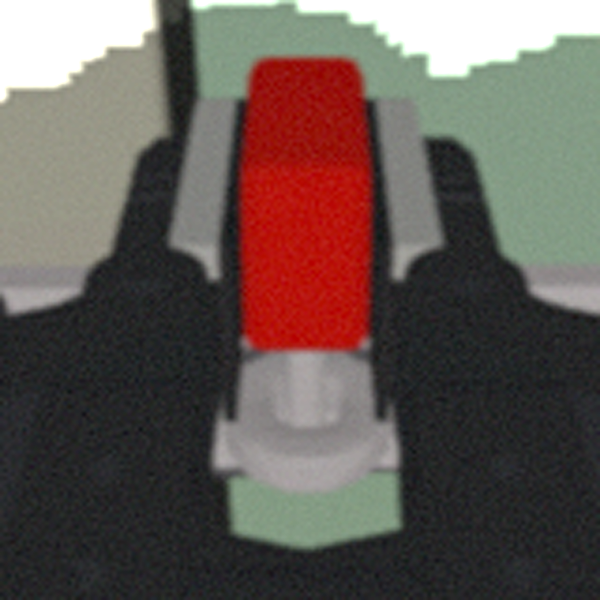

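The rod tip has gone into the eye with no side force. Continuing.

```bash
M="python3 -m pendant"
$M '[[[0,0.06,0,0,0,0],[0,0.12,0,0,0,0],[0,0.18,0,0,0,0],[0,0.24,0,0,0,0],[0,0.27,0,0,0,0]]]'
python3 -c "
from h import *
st();print(delta([.6257,.0138,.138],down(1.521)))"
$M '[[[0,0.02,0,0,0,0],[0,0.02,0,0,0,0],[0,0.02,0,0,0,0]]]'
python3 - <<'E'
from h import *
st();print(delta([.6257,.0138,.138],down(1.521)))
C=cam("wrist");p,d=manip.camera("wrist")
a=cv2.resize(p[230:390,200:360],(600,600),interpolation=cv2.INTER_CUBIC);cv2.imwrite("pics/w16.png",np.clip(a*1.5,0,255).astype(np.uint8))
E
```

```text
time_s: 14.0
position: [0.6248, 0.0137, 0.2923]
tcp_rot: [0.0, 0.725, 0.689, 0.0]
contact_force: [0.9, 0.2, -0.8]
finger_gap: 0.0147
t 14.0 grasp [0.6248 0.0137 0.1376] jawyaw 1.52 zax [ 0. -0. -1.] F [ 0.9  0.2 -0.8] M [-0.03  0.01 -0.02] gap 0.0147 j [ 0.27  0.45  0.11  0.   -1.23 -1.89]
(array([ 0.002,  0.009, -0.004]), array([ 0.    ,  0.    , -0.0002]))
time_s: 14.25
position: [0.6265, 0.0135, 0.2919]
tcp_rot: [-0.0, 0.725, 0.689, -0.0]
contact_force: [-1.7, -0.7, 0.0]
finger_gap: 0.0152
t 14.25 grasp [0.6263 0.0135 0.1372] jawyaw 1.519 zax [-0.001 -0.    -1.   ] F [-1.7 -0.7  0. ] M [-0.03  0.68  0.01] gap 0.0152 j [ 0.27  0.46  0.11 -0.   -1.23 -1.89]
(array([ 0.003, -0.008, -0.008]), array([-0.0002,  0.    , -0.0003]))
```

View pics/w16.png

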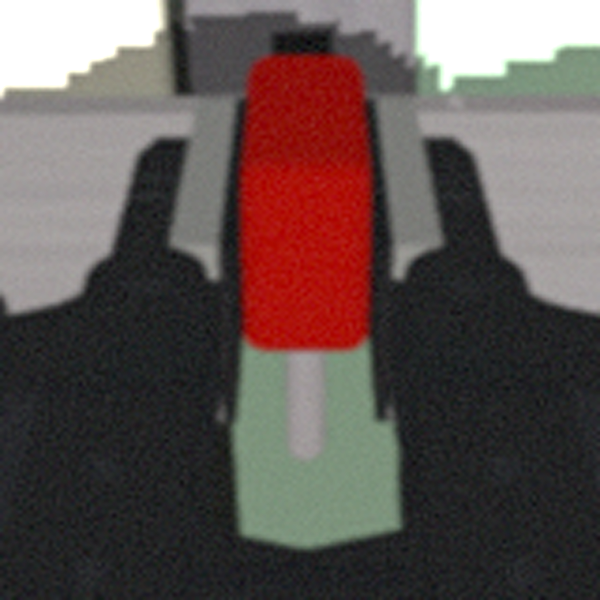

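```bash
M="python3 -m pendant"
$M '[[[0,0.015,0,0,0,0],[0,0.015,0,0,0,0],[0,0.015,0,0,0,0]]]'
python3 -c "
from h import *
st()"
```

```text
time_s: 14.55
position: [0.627, 0.0134, 0.2917]
tcp_rot: [-0.001, 0.725, 0.689, -0.001]
contact_force: [-5.9, 0.6, 1.6]
finger_gap: 0.0149
t 14.55 grasp [0.6264 0.0134 0.137 ] jawyaw 1.519 zax [-0.004 -0.    -1.   ] F [-5.9  0.6  1.6] M [ 0.25  1.99 -0.02] gap 0.0149 j [ 0.27  0.46  0.12 -0.   -1.23 -1.89]
```

The handle is hard up against the eye (5.9 N of resistance). Letting go with a small opening.

```bash
M="python3 -m pendant"
$M '[[[0,0,0,0,0,0],[0,0,0,0,0,0],[0,0,0,0,0,0],[0,0,0,0,0,0]]]' 0.6
python3 -c "
from h import *
st()"
$M '[[[0,0,-0.1,0,0,0],[0,0,-0.35,0,0,0],[0,0,-0.7,0,0,0],[0,0,-1,0,0,0],[0,0,-1,0,0,0]]]'
$M '[[[0,-0.3,-0.1,0,0,0],[0,-0.6,-0.3,0,0,0],[0,-0.6,-0.3,0,0,0]]]'
python3 - <<'E'
from h import *
st()
C=cam("wrist");p,d=manip.camera("wrist");cv2.imwrite("pics/w17.png",p);np.savez("w17.npz",p=p,d=d,R=C[1],t=C[2])
E
```

```text
time_s: 14.88
position: [0.6273, 0.0135, 0.2921]
tcp_rot: [-0.001, 0.725, 0.689, -0.001]
contact_force: [0.5, 1.2, -0.6]
finger_gap: 0.0341
t 14.88 grasp [0.6269 0.0135 0.1374] jawyaw 1.519 zax [-0.002 -0.    -1.   ] F [ 0.5  1.2 -0.6] M [0.01 0.02 0.04] gap 0.0341 j [ 0.27  0.46  0.12 -0.   -1.23 -1.89]
time_s: 15.3
position: [0.6284, 0.013, 0.4009]
tcp_rot: [0.004, 0.725, 0.689, 0.004]
contact_force: [1.2, -0.5, 1.5]
finger_gap: 0.0339
time_s: 15.55
position: [0.5655, 0.0156, 0.4367]
tcp_rot: [0.007, 0.725, 0.689, 0.008]
contact_force: [1.3, -0.6, 1.1]
finger_gap: 0.0344
t 15.55 grasp [0.5687 0.0157 0.2821] jawyaw 1.52 zax [ 0.021  0.001 -1.   ] F [ 1.3 -0.6  1.1] M [-0.04 -0.23 -0.02] gap 0.0344 j [ 0.31  0.27  0.21  0.01 -1.49 -1.93]
```

View pics/w17.png

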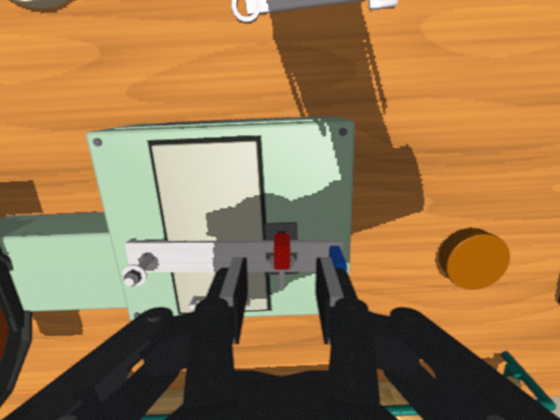

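```bash
M="python3 -m pendant"
$M '[[[0,0.5,0.3,0.003,0,0],[0,0.9,0.6,0.0033,0,0],[0,0.9,0.6,0.0033,0,0],[0,0.9,0.6,0.0033,0,0],[0,0.9,0.6,0.0033,0,0]]]'
python3 - <<'E'
from h import *
st()
C=cam("wrist");p,d=manip.camera("wrist");np.savez("w18.npz",p=p,d=d,R=C[1],t=C[2]);cv2.imwrite("pics/w18f.png",p)
i=np.array(proj(C,[.643,.013,.115])).astype(int);print(i)
x,y=max(0,i[0]-50),max(0,i[1]-50)
a=cv2.resize(p[y:y+100,x:x+100],(600,600),interpolation=cv2.INTER_CUBIC);cv2.imwrite("pics/w18.png",np.clip(a*1.5,0,255).astype(np.uint8))
K,R,t=C;v,u=np.mgrid[0:420,0:560];X=np.stack([(u-K[0,2])/K[0,0]*d,(v-K[1,2])/K[1,1]*d,d],-1);W=(X-t)@R
q=W[y:y+100,x:x+100].reshape(-1,3);c=p[y:y+100,x:x+100].reshape(-1,3).astype(int)
red=(c[:,2]>2*c[:,1])&(c[:,2]>2*c[:,0])&(c[:,2]>50)&(q[:,2]>.10)
print("red",red.sum(),np.percentile(q[red],[1,50,99],axis=0).round(4))
tp=red&(q[:,2]>np.percentile(q[red][:,2],95)-.003);print("top",cv2.minAreaRect(q[tp][:,:2].astype(np.float32)),q[tp][:,2].mean())
rg=~red&(q[:,2]>.110)&(q[:,2]<.13)&(abs(q[:,0]-.643)<.012)&(abs(q[:,1]-.013)<.016);print("ring",rg.sum(),np.percentile(q[rg],[1,50,99],axis=0).round(4))
b=(q[:,2]>.1)&(q[:,2]<.109);print("bar z",np.median(q[b],0))
E
```

```text
time_s: 16.02
position: [0.6587, 0.0112, 0.3741]
tcp_rot: [-0.002, 0.725, 0.689, -0.001]
contact_force: [0.3, -0.4, 1.0]
finger_gap: 0.0339
t 16.02 grasp [0.6579 0.0114 0.2194] jawyaw 1.52 zax [-0.005  0.001 -1.   ] F [ 0.3 -0.4  1. ] M [-0.02  0.05  0.02] gap 0.0339 j [ 0.25  0.49  0.37 -0.   -1.46 -1.87]
[282 198]
red 948 [[0.6132 0.0055 0.1123]
 [0.6235 0.0132 0.1391]
 [0.6379 0.0204 0.141 ]]
top ((0.608578085899353, 0.014121795073151588), (0.014797715470194817, 0.058849796652793884), 87.12789916992188) 0.1395347392685997
ring 264 [[6.395e-01 6.000e-04 1.113e-01]
 [6.442e-01 1.280e-02 1.210e-01]
 [6.546e-01 2.530e-02 1.259e-01]]
bar z [0.64168359 0.00284638 0.10533022]
```

View pics/w18.png

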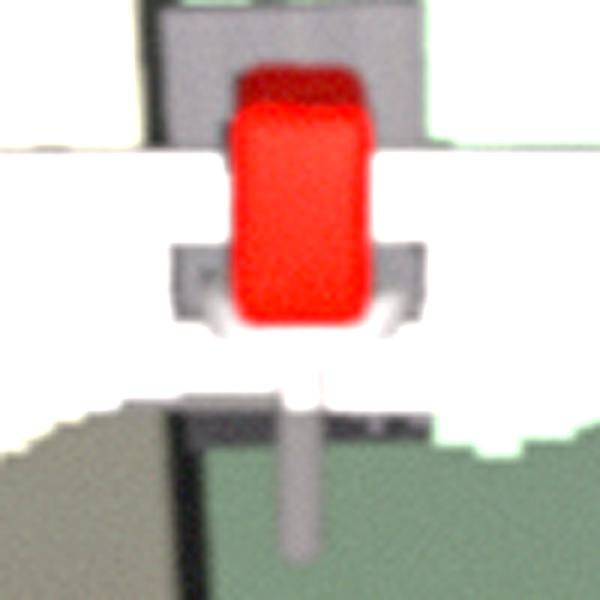

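View pics/w18f.png

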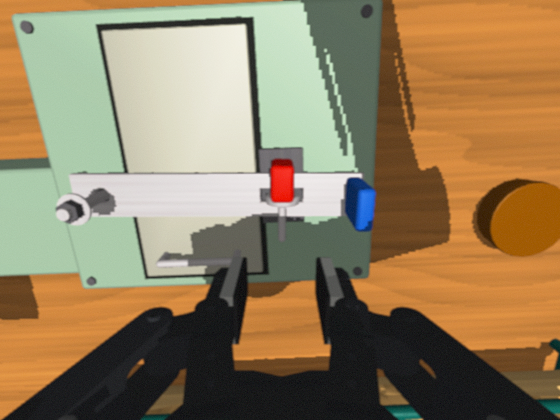

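```bash
M="python3 -m pendant"
$M '[[[0,0,-0.3,0,0,0],[0,0,-0.5,0,0,0],[0,0,-0.5,0,0,0],[0,0,-0.5,0,0,0]]]'
python3 - <<'E'
from h import *
st();p,d=manip.camera("top");cv2.imwrite("pics/t19.png",p)
print(manip.finish_job())
E
```

```text
time_s: 16.4
position: [0.6577, 0.0111, 0.4297]
tcp_rot: [0.0, 0.725, 0.689, 0.002]
contact_force: [1.3, 0.7, -0.9]
finger_gap: 0.0346
t 16.4 grasp [0.6583 0.0115 0.275 ] jawyaw 1.521 zax [ 0.004  0.003 -1.   ] F [ 1.3  0.7 -0.9] M [ 0.02 -0.03  0.02] gap 0.0346 j [ 0.25  0.47  0.49 -0.   -1.58 -1.87]
the job is handed in; nothing more can be done
None
```

View pics/t19.png

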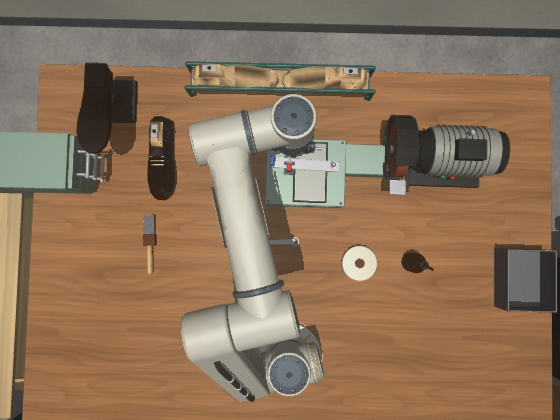

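The dust box is closed and pinned, and I handed the job in at about 16.5 s of the 61 s allowed.

- **Bar:** I lifted it level about 31 mm and swung it to the eyebolt, which the wrist camera's depth had placed about 7 mm past straight. I nudged it about 2 mm so the slot dropped over the ring. I found the eyebolt mostly by looking, and the bar went down without touching the ring hard. My last check showed the bar flat at seat height.
- **Pin:** I pushed the rod through the eye above the bar until the handle met the ring with about 6 N of resistance, then let go. The handle rests on the bar and the rod shows on the far side. The depth reading puts the handle within about 1 mm of the ring, so I can't tell from it whether they are still in firm contact.
- **Everything else:** The gripper is clear of everything. In the last top picture the brush, shoe, felt wheel and bottle are where they were. The arm hid the tin and part of the spanner there, but both looked undisturbed in the later wrist pictures.

No check failed. Two small surprises: the closed fingertips reach about 10 mm farther than I had assumed, so they pressed lightly on the bar and on the bench (up to about 6 N).

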